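Load the engraving fixture and set the straightedge

ROBOT

A 6-joint arm with a two-finger parallel gripper is mounted at the origin on the work surface. World frame = base frame: x ahead of the robot, y to its left, z up, the work surface at z = 0. Lengths are in m, angles in rad, forces in N, time in s.
With the tool pointing down it reaches from about 0.35 to 0.975 m from the base axis. Payload 4.9 kg.
Tool frame: the origin (TCP) lies on the mounting face of the last link; the fingertips stand 173 mm ahead of it and the grasp point (between the pads) lies 155 mm ahead of it; z points along the fingers, y is the direction in which the jaws open and shut (so a half turn about z gives the same grasp; the last joint's range is limited). The gripper opens to 85 mm and grips with 20 to 120 N. Pads are 22 mm wide; open, the fingers measure 114 mm over their backs; the gripper's body (76 mm by 85 mm) begins 54 mm behind the grasp point. The pads swing forward as they close: fully open they stand 13 mm farther back than shut.
Start: joints at [-0.119, 0.053, 1.613, -0, 1.476, -0.119], TCP at [0.625, 0, 0.405] pointing down, gripper open.
Joint ranges: [-3.01, 3.01], [-1.01, 2.22], [0.06, 2.58], [-1.02, 4.17], [0.09, 2.62], [-3.14, 3.14]. Speed limits (rad/s): [2.57, 2.57, 3.14, 3.14, 3.14, 3.14].

INTERFACE

Orientations are given as a rotation vector (axis times angle).
In Python, from station import ctrl gives the robot as it stands. The module is installed in compiled form; this text tells all that it offers.
- The arm moves only by the tool jog_arm, never from a script. Its argument "steps" is a list of rows, each a list of 2 entries, a list of its own where there are three numbers: the shift along the tool's x, y, z in cm, then the turn, a rotation vector about the tool's x, y, z in degrees. In form: [[[tx, ty, tz], [rx, ry, rz]], ...]. A call has 1 to 8 rows; each row shifts and turns the pose as measured when the row begins, along the tool's axes as they then stand; what a row does not reach is not made up. A row lasts 1/10 s, in which the tool goes at most 50 mm and 8.59 degrees, less where a joint would pass 70% of its speed; a pose out of reach is approached as far as the arm can. A call is refused whole if a number of a shift passes 5 or a number of a turn 8.59, either way. A call with a gripper value outside its range is refused whole. "fingers" is the gripper command: -1 is shut, 1 is fully open, values between are in proportion, set as the call begins (left out, the last holds). The fingers move at their own pace and stop on an object; "grip_force" is the grip in N (left out, the last holds). Time passes only in rows, so rows that do not move let the fingers close. It gives the time, the measured TCP pose, the force and the opening at its end, in the units of the state.
- ctrl.get_obs(): the state, without advancing time (a new reading comes with each control period).
- ctrl.get_image(name): name is "scene" or "side" or "wrist"; returns the picture (480x640x3 uint8, red, green, blue); there is no depth.
- ctrl.camera_info(name): a dict with "K" (3x3 intrinsics, pixels), "camera_from_world" (4x4, takes a point from world to camera coordinates). Camera axes: x right, y up, looking along -z (the intrinsics and any distortion apply to the point x, -y, -z); pixel columns grow to the right and rows downward; lengths in m; the calibration is good to about 2 mm. A picture is of the moment at which its call begins: read the wrist's pose just before it. camera_info takes no time and is no camera call; for the wrist camera it gives the pose at the moment of the call.
- ctrl.finish_job(): hands the job in, once; it reports no verdict.
The state is a dict: "t": time; "q": joint angles; "dq": joint speeds; "effort": joint torques, N m; "tool_pos": TCP position; "tool_rot": TCP orientation; "contact_force": force on the tool from outside, world axes, zero at the start; "wrist_torque": the same for the moment, N m; "opening": finger opening in m.
Only numpy, scipy, OpenCV 4.12 (cv2) and the standard library are available. Lean on these libraries where they do the work, as an engineer would, in place of code of your own. Each camera call takes 0.05 s, during which the arm holds its last target.

TASK

Set the longer of the two grooved aluminium forming blocks flat on the engraving fixture, lengthwise along the long fence and snug in the corner against both fences, so that it holds the part-present pin fully down. Then lay the ribbed straightedge flat on the fixture plate with its graduated edge flush along the block's open long side, reaching past both ends of the block. Leave the fixture loaded like that and leave the shorter block and the two pairs of pliers where they lie.

Things in the scene. Friction and masses are not known exactly. Their poses are not given: they have to be found in the camera images.
- fixture: Fixed grey fixture plate 150 (x) x 200 (y) x 12 mm, yaw within 0.3 rad; origin at the centre of its underside on the bench, z up, -x side towards the robot. Two aluminium fences, 8 mm above the plate: the long one along y, inner face at x = +62 mm; the short one along x (x from +24 to +74 mm), inner face at y = +65 mm. The -x part of the plate is bare: the straightedge goes there.
- corner (a point): Inner corner where the fences' inner faces meet, at the plate's top: fixture x = +62, y = +65, z = +12 mm, the far left of the plate; axes as the fixture's. A long block snug in it, lengthwise along y, has its centre 22 mm from it in -x and 50 mm in -y. Outside the short fence stands a black switch box, 18 mm above the plate.
- pin_place (a point): Axis of the part-present pin at the plate's top face (fixture x = +40, y = -20, z = +12 mm): a steel rod 10 mm across, 6 mm proud of the plate when free. The short block cannot reach it from the corner.
- pin (a joint): Travel of the part-present pin: 0 = free, 6 mm proud; 0.006 m = level with the plate's top face (fully down). Spring 0.6 N at the start, 1.5 N when down: the block's weight alone holds it.
- block_center (a point): Centre of the loose long forming block, solid aluminium, 44 (x) x 100 (y) x 44 mm high, 0.4 to 0.6 kg, 22 mm above its underside; y along its length, z up. Cross grooves 10 mm deep in its top, on either side of a 30 mm long plain middle. Either way round will do. Grip it across its width at the middle, by its upper half, so that the fingertips clear the fences.
- rib (a point): Grip rib of the loose steel straightedge (0.26 kg): flat base 70 (x) x 160 (y) x 6 mm, upright rib 14 mm wide (x), 100 mm long (y), top 34 mm above the underside. Point: rib's middle, 20 mm above the underside; y along it, z up, +x to the graduated edge, 50 mm from the rib's centre line (43 mm free beside the rib: mind opening fingers against the 44 mm high block); back edge 20 mm.
- edge (a point): Middle of the straightedge's graduated working edge, 3 mm above its underside; y along the edge, +x outwards from it.
- short_block: Bystander: similar forming block but shorter, 44 (x) x 70 (y) x 44 mm; origin at the centre of its underside.
- pliers_a: Bystander: small red-handled pliers, 140 mm long, 14 mm high, lying flat near the robot; origin on the bench near their middle.
- pliers_b: Bystander: another such pair of pliers, lying on the right.
- block: The long block's body, origin at the centre of its underside.
- straightedge: The straightedge's body, origin at the centre of the underside of its base.
Not all that is in view belongs to the job. Leave any blue or green look-alike of the straightedge alone.

How it is judged:
On the way, in this order (a step that is already met when the one before it is completed fails the run):
1. the long block sits flat in the fixture's corner and holds the pin down (x of block_center in the frame of fixture between 0.037 and 0.043 m and y of block_center in the frame of fixture between 0.012 and 0.018 m and z of block_center in the frame of fixture between 0.032 and 0.036 m and angle between the y axis of block_center and the y axis of fixture, either way round below 0.04 rad and angle between block_center's own z axis and vertical below 0.05 rad and value of joint pin above 0.005 m), for 0.3 s.
2. the straightedge lies flat with its working edge flush along the seated block (all of step 1 and (x of edge in the frame of block_center between 0.02 and 0.024 m or x of edge in the frame of block_center between -0.024 and -0.02 m) and y of edge in the frame of block_center between -0.03 and 0.03 m and x of edge in the frame of fixture below 0.03 m and z of edge in the frame of fixture between 0.013 and 0.017 m and angle between the y axis of edge and the y axis of block_center, either way round below 0.035 rad and angle between edge's own z axis and vertical below 0.05 rad), for 0.3 s.
At the end, for the whole second after the job is handed in: Long block flat, at rest, within 3 mm of snug on both fences and 0.04 rad of parallel, pin at least 5 mm down; straightedge flat on the plate, at rest, edge within 2 mm and 0.035 rad of the block's open long face, middles within 30 mm along it; short block and pliers moved under 40 mm (all of step 2 and linear speed of each of block, straightedge below 0.01 m/s); the robot touches nothing.
It fails at once if the short block or a pair of pliers is moved by more than 40 mm (distance of any of short_block, pliers_a, pliers_b from where it was at the start of the episode above 0.04 m).
It also fails if it takes over 66 s, if anything falls off the work surface, if the arm or the gripper's body presses on something with over 40 N, if the wrist force passes 120 N, or if a joint passes its speed limit or range.

## Working session

There is one attempt and no reset: what is moved stays moved. The work goes in short steps, Python scripts to look and compute and a tool call to move; the robot and the scene stay as the last step left them, time stands still between calls to the robot, and variables do not carry over. Pictures are saved under pics/ and viewed, and the job is handed in when it is done.

Besides the shell and the picture viewer there is one more tool, called after ">>>" as a command line: name --argument value ..., lists and objects as JSON in quotes. jog_arm: Moves the arm, as the interface text tells. Its arguments: {"type":"object","properties":{"steps":{"type":"array","items":{"type":"array"}},"fingers":{"type":"number"},"grip_force":{"type":"number"}},"required":["steps"]}

```bash
mkdir -p pics
cat > h.py <<'E'
import numpy as np, cv2
from station import ctrl
def snap(name,fn):
    info=ctrl.camera_info(name); im=ctrl.get_image(name)
    cv2.imwrite('pics/'+fn+'.png',cv2.cvtColor(im,cv2.COLOR_RGB2BGR))
    np.savez('pics/'+fn+'.npz',**{k:np.array(v) for k,v in info.items()})
    return im,info
def load(fn):
    d=dict(np.load('pics/'+fn+'.npz',allow_pickle=True)); return cv2.imread('pics/'+fn+'.png'),d
def ray(info,u,v):
    K=np.array(info['K'],float);T=np.array(info['camera_from_world'],float)
    x=(u-K[0,2])/K[0,0];y=(v-K[1,2])/K[1,1]
    d=T[:3,:3].T@np.array([x,-y,-1.]);c=-T[:3,:3].T@T[:3,3]
    return c,d/np.linalg.norm(d)
def plane(info,u,v,z):
    c,d=ray(info,u,v);return c+d*(z-c[2])/d[2]
def tri(pairs):
    A=np.zeros((3,3));b=np.zeros(3)
    for info,u,v in pairs:
        c,d=ray(info,u,v);P=np.eye(3)-np.outer(d,d);A+=P;b+=P@c
    return np.linalg.solve(A,b)
def proj(info,p):
    K=np.array(info['K'],float);T=np.array(info['camera_from_world'],float)
    q=T[:3,:3]@np.array(p)+T[:3,3];return K[0,0]*q[0]/-q[2]+K[0,2],K[1,1]*-q[1]/-q[2]+K[1,2]
E
python3 - <<'E'
from h import *
for n in ['scene','side','wrist']:
    im,i=snap(n,n+'0')
    print(n,{k:(np.round(v,3).tolist() if not isinstance(v,str) else v) for k,v in i.items()})
print(ctrl.get_obs())
E
```

```text
scene {'K': [[613.295, 0.0, 323.739], [0.0, 613.295, 245.351], [0.0, 0.0, 1.0]], 'camera_from_world': [[-0.511, 0.859, -0.024, 0.225], [-0.49, -0.268, 0.83, 0.196], [0.706, 0.436, 0.558, -1.801], [0.0, 0.0, 0.0, 1.0]]}
side {'K': [[573.456, 0.0, 326.243], [0.0, 573.456, 238.301], [0.0, 0.0, 1.0]], 'camera_from_world': [[-0.987, -0.163, 0.0, 0.455], [0.114, -0.69, 0.714, -0.072], [-0.116, 0.705, 0.7, -1.041], [0.0, 0.0, 0.0, 1.0]]}
wrist {'K': [[412.382, 0.0, 321.316], [0.0, 412.382, 241.163], [0.0, 0.0, 1.0]], 'camera_from_world': [[1.0, 0.001, -0.003, -0.624], [-0.002, 0.951, -0.308, 0.042], [0.003, 0.308, 0.951, -0.38], [0.0, 0.0, 0.0, 1.0]]}
{'t': 0.15, 'q': array([-1.18996959e-01,  5.32164439e-02,  1.61395013e+00, -1.62683367e-05,
        1.47599878e+00, -1.18968494e-01]), 'dq': array([ 0.00182686, -0.0022003 , -0.00515966, -0.00123793,  0.00136518,
        0.0014714 ]), 'effort': array([ 5.10442842e-04, -3.94241810e+01, -3.70721948e+01, -1.15854355e-04,
        4.61802789e-03,  5.00508997e-05]), 'tool_pos': array([6.24796990e-01, 2.48585416e-05, 4.03755263e-01]), 'tool_rot': array([-2.22060403e+00, -2.22054427e+00,  1.54651973e-03]), 'contact_force': array([0.13264167, 0.23122461, 0.8573599 ]), 'wrist_torque': array([-0.00119288,  0.02817169,  0.00706476]), 'opening': 0.08553632951913107}
```

View pics/scene0.png

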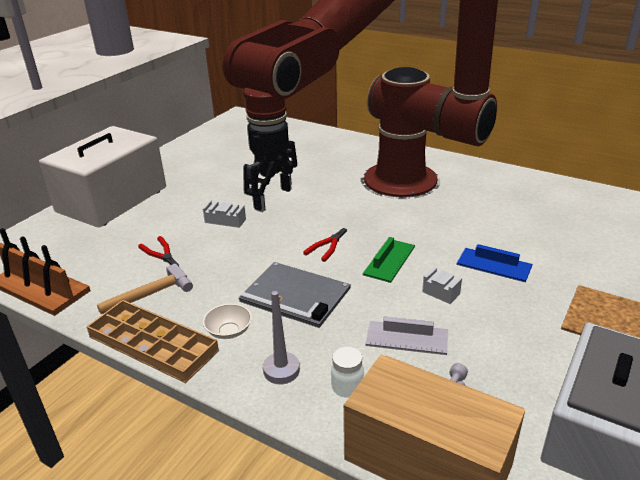

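View pics/side0.png

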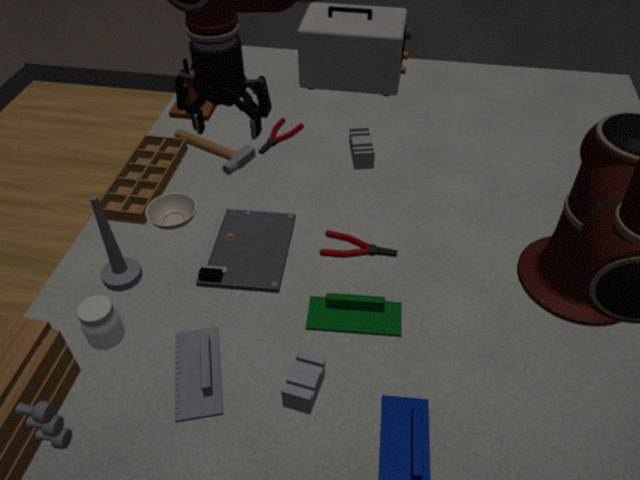

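View pics/wrist0.png

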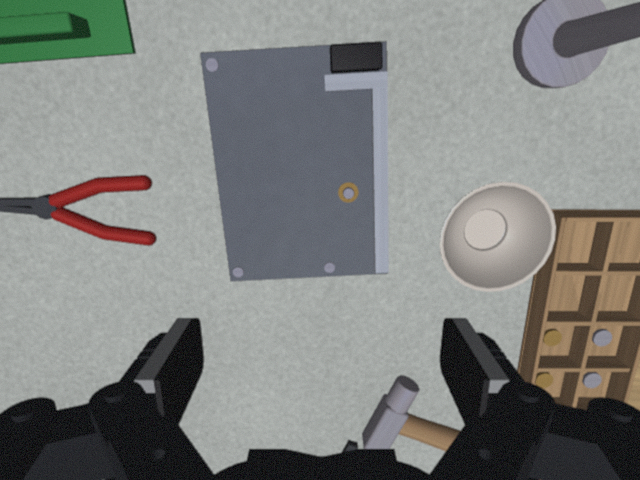

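Run:
```python
import cv2
def c(f,x0,y0,w,h,s): return cv2.resize(cv2.imread(f'pics/{f}.png')[y0:y0+h,x0:x0+w],None,fx=s,fy=s,interpolation=cv2.INTER_CUBIC)
cv2.imwrite('pics/c1.png',c('scene0',190,180,80,60,10))
cv2.imwrite('pics/c2.png',c('side0',330,115,80,60,10))
cv2.imwrite('pics/c3.png',c('scene0',355,250,120,110,5))
cv2.imwrite('pics/c4.png',c('side0',160,315,180,110,4))
cv2.imwrite('pics/c5.png',c('side0',185,195,130,105,5))
```

```text
(no output)
```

View pics/c1.png

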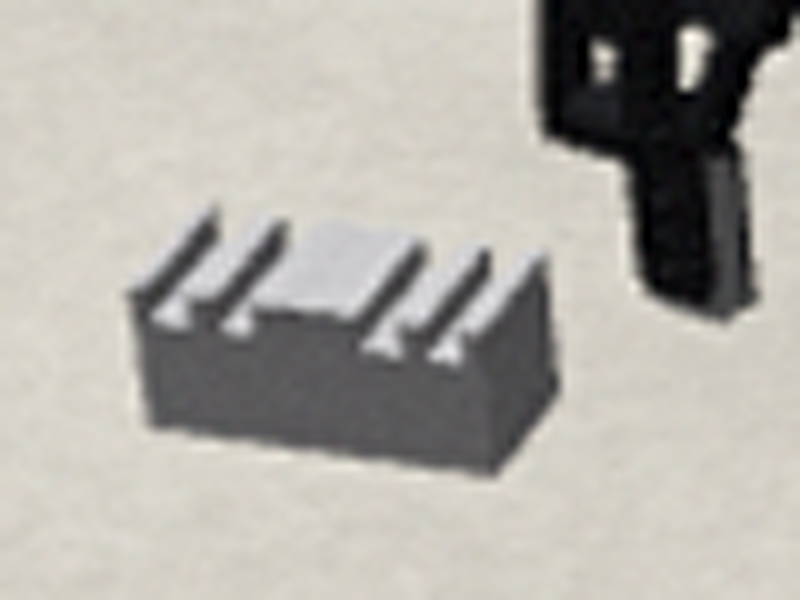

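View pics/c2.png

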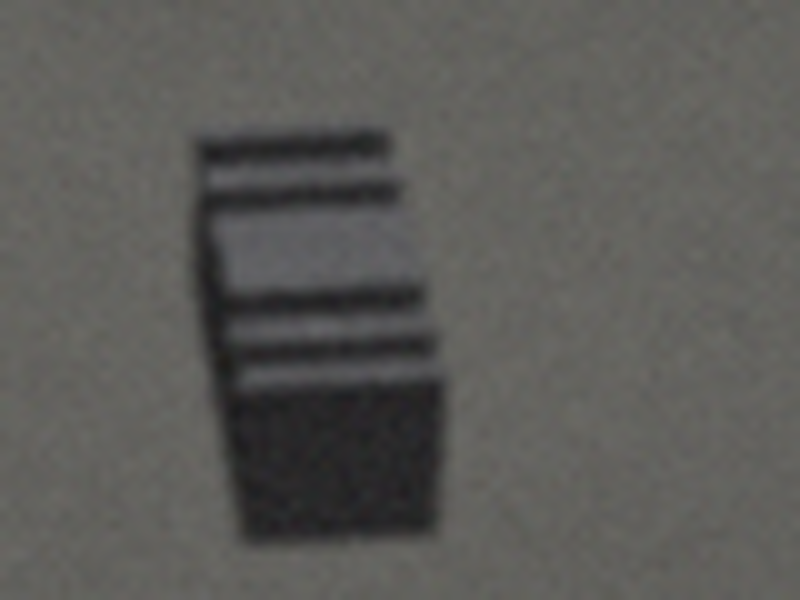

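View pics/c3.png

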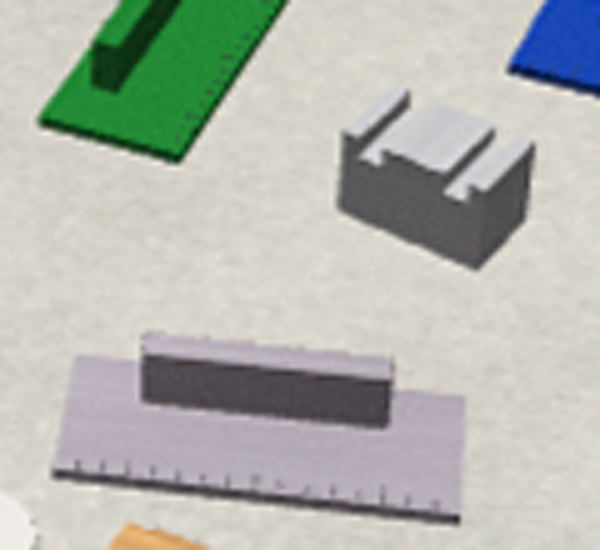

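View pics/c4.png

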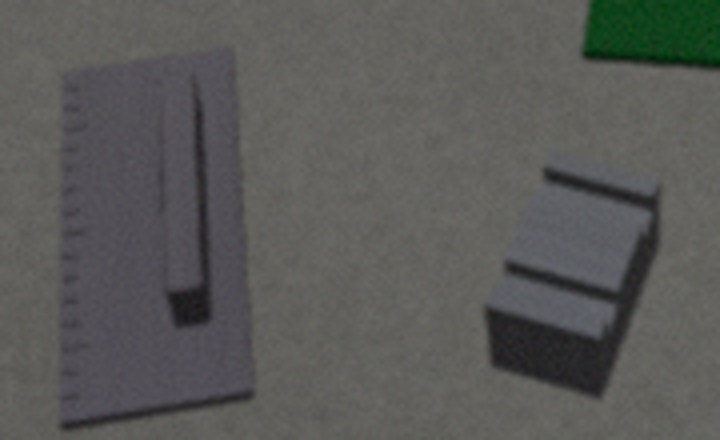

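View pics/c5.png

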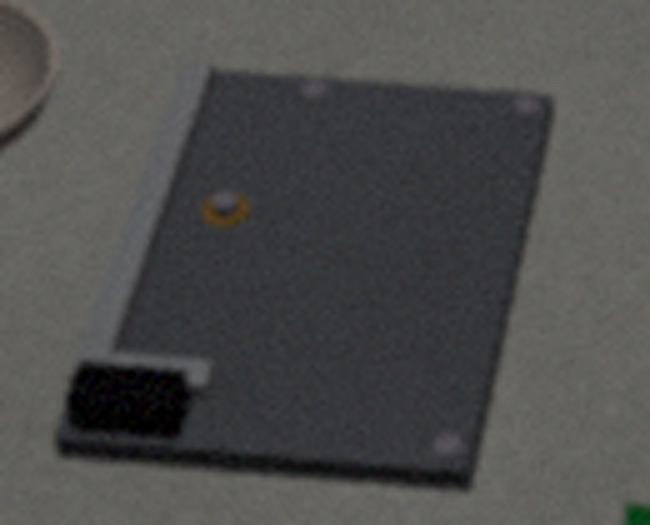

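Run:
```python
from h import *
_,s=load('side0');_,w=load('wrist0');_,c=load('scene0')
P=lambda i,l,z:[print(np.round(plane(i,u,v,z),4)) for u,v in l]
print('block top side');P(s,[(349.5,128.5),(368.8,128.2),(374.5,153),(353.5,153.5)],.044)
print('block top scene');P(c,[(203,209.2),(211.5,200.8),(244.7,205)],.044)
print('tri', tri([(s,349.5,128.5),(c,203,209.2)]) , tri([(s,368.8,128.2),(c,211.5,200.8)]),tri([(s,374.5,153),(c,244.7,205)]))
print('SE base side (TL,TR,BR,BL)');P(s,[(175.7,333.5),(218,327.2),(223,413.5),(175.5,421.5)],.006)
print('SE scene FL,FR,NR,NL');P(c,[(370.5,321),(448,329),(447,353.5),(365.5,344.5)],.006)
print('rib tops scene'),P(c,[(383.5,316.5),(433.5,322)],.034)
print('plate wrist TL TR BR BL');P(w,[(202,53),(386,41),(387,273),(231,281)],.012)
print('fence inner'),P(w,[(373,90),(376,273),(325,90)],.020)
print('pin'),P(w,[(348,193)],.018)
print(-np.array(w['camera_from_world'])[:3,:3].T@np.array(w['camera_from_world'])[:3,3])
```

```text
block top side
[ 0.4646 -0.3441  0.044 ]
[ 0.4214 -0.3525  0.044 ]
[ 0.3987 -0.2597  0.044 ]
[ 0.4432 -0.2505  0.044 ]
block top scene
[ 0.4724 -0.3445  0.044 ]
[ 0.4273 -0.3532  0.044 ]
[ 0.403  -0.2616  0.044 ]
tri [ 0.46551062 -0.35134324  0.03881887] [ 0.42183682 -0.35843105  0.03993408] [ 0.39893681 -0.26487367  0.04066162]
SE base side (TL,TR,BR,BL)
[0.6732 0.2407 0.006 ]
[0.6082 0.217  0.006 ]
[0.5547 0.3667 0.006 ]
[0.6191 0.3902 0.006 ]
SE scene FL,FR,NR,NL
[0.6129 0.2159 0.006 ]
[0.5583 0.3642 0.006 ]
[0.6257 0.3883 0.006 ]
[0.6803 0.2394 0.006 ]
rib tops scene
[0.6168 0.2468 0.034 ]
[0.5836 0.3409 0.034 ]
plate wrist TL TR BR BL
[0.5278 0.1191 0.012 ]
[0.6749 0.1279 0.012 ]
[ 0.6856 -0.0708  0.012 ]
[ 0.5378 -0.0793  0.012 ]
fence inner
[0.6651 0.091  0.02  ]
[ 0.6741 -0.0675  0.02  ]
[0.6265 0.091  0.02  ]
pin
[0.6469 0.0068 0.018 ]
[0.62472813 0.0773785  0.37287955]
```

>>> jog_arm --steps '[[[-3.78, -2.38, 0], [0, 0, 0]], [[-3.78, -2.38, 0], [0, 0, 0]], [[-3.78, -2.38, 0], [0, 0, 0]], [[-3.78, -2.38, 0], [0, 0, 0]], [[-3.78, -2.38, 0], [0, 0, 0]], [[-3.78, -2.38, 0], [0, 0, 0]], [[-3.78, -2.38, 0], [0, 0, 0]], [[-3.78, -2.38, 0], [0, 0, 0]]]' --fingers 1 --grip_force 60

```text
t: 0.95
tool_pos: [0.4299, -0.3081, 0.4004]
tool_rot: [-2.205, -2.231, 0.002]
contact_force: [0.1, -0.4, 0.4]
opening: 0.0854
```

>>> jog_arm --steps '[[[0.3, 0.2, 3], [0, 0, -6.5]], [[0, 0, 3], [0, 0, -5]], [[0, 0, 3], [0, 0, 0]], [[0, 0, 0], [0, 0, 0]]]'

```text
t: 1.35
tool_pos: [0.4273, -0.311, 0.3088]
tool_rot: [-1.977, -2.44, 0.004]
contact_force: [-0.0, -0.1, -0.7]
opening: 0.0854
```

Run:
```python
from h import *
o=ctrl.get_obs();print(o['t'],o['tool_pos'],o['tool_rot'])
snap('wrist','w1')
```

```text
1.35 [ 0.42731014 -0.3110102   0.30878895] [-1.97672516 -2.43951729  0.00430978]
```

View pics/w1.png

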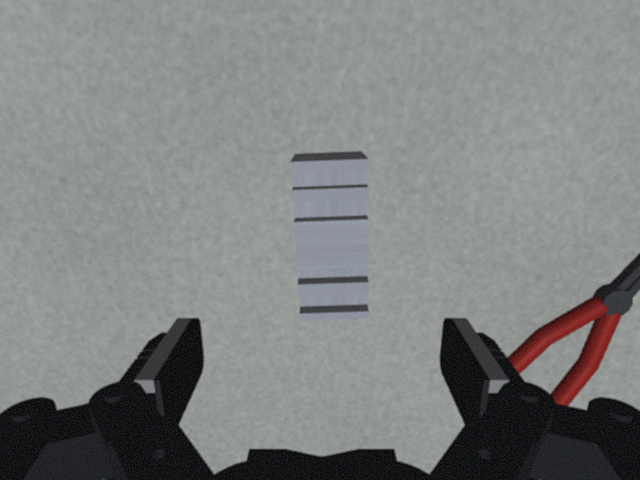

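Run:
```python
from h import *
im,w=load('w1')
hsv=cv2.cvtColor(im,cv2.COLOR_BGR2HSV)
# top faces: bluish-light
b=im.astype(int); m=((b[...,0]-b[...,1]>6)&(b[...,2]>100)).astype(np.uint8)
m[:140]=0;m[330:]=0;m[:,:270]=0;m[:,400:]=0
m=cv2.morphologyEx(m,cv2.MORPH_OPEN,np.ones((3,3)))
pts=cv2.findNonZero(m)[:,0]
print(len(pts),cv2.minAreaRect(pts),cv2.boxPoints(cv2.minAreaRect(pts)))
for r in range(165,320,12):
    xs=np.flatnonzero(m[r]); print(r,xs.min() if len(xs) else None,xs.max() if len(xs) else None)
cv2.imwrite('pics/c6.png',cv2.resize(im[145:330,280:380],None,fx=3.2,fy=3.2,interpolation=cv2.INTER_CUBIC))
```

```text
10115 ((331.8559875488281, 239.25555419921875), (159.22842407226562, 76.40504455566406), 87.79740142822266) [[290.6219  161.16841]
 [366.97046 158.23192]
 [373.0901  317.3427 ]
 [296.74152 320.27917]]
165 291 367
177 293 366
189 303 367
201 293 366
213 295 366
225 294 368
237 295 368
249 296 368
261 296 368
273 298 366
285 298 368
297 300 366
309 None None
```

View pics/c6.png

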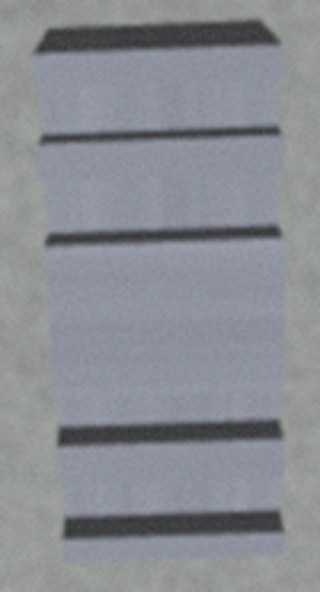

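Run:
```python
from h import *
_,w=load('w1');_,s=load('side0')
L=[(291,161),(367.3,159.3),(300,320.2),(369,318.4)]
Q=np.array([plane(w,u,v,.044) for u,v in L]);print(Q,Q.mean(0))
print('len',np.linalg.norm(Q[0]-Q[2]),np.linalg.norm(Q[1]-Q[3]),'wid',np.linalg.norm(Q[0]-Q[1]),np.linalg.norm(Q[2]-Q[3]))
d=(Q[0]-Q[2]+Q[1]-Q[3]);print('yaw',np.arctan2(-d[0],d[1]))
S=[(368.8,128.2)]
print([tri([(w,*a),(s,*b)]) for a,b in zip(L,[(353.5,153.5),(374.5,153),(349.5,128.5),(368.8,128.2)])])
print([tri([(w,*a),(s,*b)]) for a,b in zip(L,[(374.5,153),(353.5,153.5),(368.8,128.2),(349.5,128.5)])])
from scipy.spatial.transform import Rotation as R
o=ctrl.get_obs();M=R.from_rotvec(o['tool_rot']).as_matrix();print(M, 'toolyaw',np.arctan2(-M[0,0],M[1,0]))
dw=np.array([*Q.mean(0)[:2],0])-np.array([*o['tool_pos'][:2],0]);print('tool shift',M.T@dw)
```

```text
[[ 0.39910493 -0.26705293  0.044     ]
 [ 0.44075277 -0.25721729  0.044     ]
 [ 0.42330287 -0.36429871  0.044     ]
 [ 0.46588351 -0.35383241  0.044     ]] [ 0.43226102 -0.31060033  0.044     ]
len 0.10021118458085639 0.09983002950607311 wid 0.042793484622868076 0.04384808018759791
yaw 0.24916619505600468
[array([ 0.42158516, -0.26400726,  0.03836564]), array([ 0.41900792, -0.25571487,  0.05005784]), array([ 0.44565263, -0.36941053,  0.02933013]), array([ 0.44054848, -0.34054545,  0.05950054])]
[array([ 0.3989877 , -0.26782475,  0.03813651]), array([ 0.44272324, -0.25772108,  0.03856361]), array([ 0.42337827, -0.37114002,  0.03163472]), array([ 0.46713303, -0.35833043,  0.03477467])]
[[-2.07556957e-01  9.78222933e-01 -5.12304724e-05]
 [ 9.78214944e-01  2.07555050e-01 -4.05276954e-03]
 [-3.95387896e-03 -8.91294927e-04 -9.99991786e-01]] toolyaw 0.20907852399071492
tool shift [ 4.36798935e-05  4.29414015e-03 -4.00008320e-06]
```

Run:
```python
from h import *
_,s=load('side0');_,c=load('scene0');_,w=load('wrist0')
# plate corners in side (crop c5 origin 185,195 scale5)
for a in [(210,72),(553,97),(470,485),(60,450)]: print('side',plane(s,185+a[0]/5,195+a[1]/5,.012))
print('pin',plane(s,185+225/5,195+200/5,.018))
im=cv2.imread('pics/scene0.png')
cv2.imwrite('pics/c7.png',cv2.resize(im[255:330,235:360],None,fx=6,fy=6,interpolation=cv2.INTER_CUBIC))
for n in [ 'scene','side']:
  print(ctrl.camera_info(n).keys())
```

```text
side [ 0.67497604 -0.06448141  0.012     ]
side [ 0.53547363 -0.07228983  0.012     ]
side [0.52349392 0.13069526 0.012     ]
side [0.66992904 0.13855566 0.012     ]
pin [0.64569738 0.01217638 0.018     ]
dict_keys(['K', 'camera_from_world'])
dict_keys(['K', 'camera_from_world'])
```

View pics/c7.png

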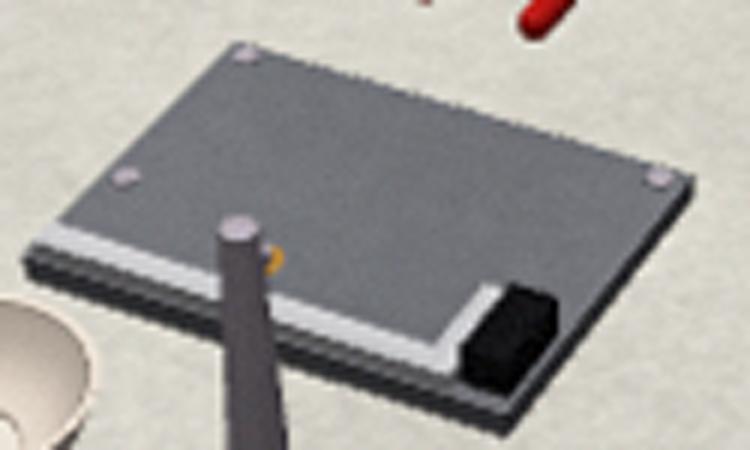

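>>> jog_arm --steps '[[[0, 0.4, 3], [0, 0, -2.3]], [[0, 0, 3], [0, 0, 0]], [[0, 0, 0], [0, 0, 0]], [[0, 0, 0], [0, 0, 0]]]'

```text
t: 1.8
tool_pos: [0.4354, -0.313, 0.2595]
tool_rot: [1.916, 2.47, -0.007]
contact_force: [0.2, -0.5, 0.3]
opening: 0.0858
```

Run:
```python
from h import *
o=ctrl.get_obs();print(o['t'],o['tool_pos'],o['tool_rot'],abs(o['dq']).max())
im,w=snap('wrist','w2');snap('side','side2')
```

```text
1.8 [ 0.43537458 -0.31303501  0.25948439] [ 1.91572013  2.46994833 -0.00706167] 0.01181402528205106
```

View pics/w2.png

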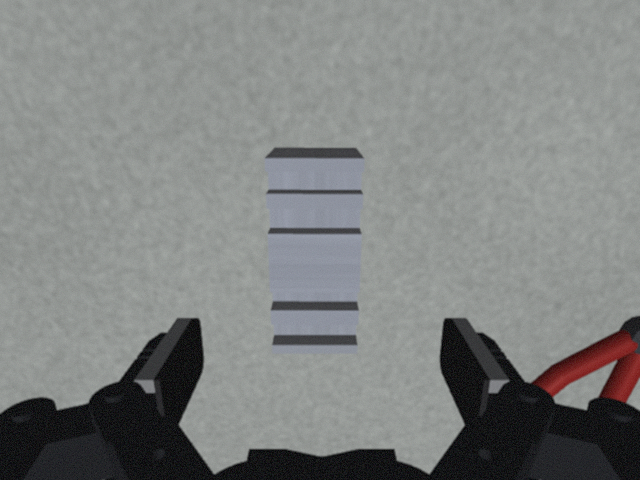

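```bash
cat >> h.py <<'E'
from scipy.spatial.transform import Rotation as R
def tool():
    o=ctrl.get_obs();M=R.from_rotvec(o['tool_rot']).as_matrix();return o['tool_pos'],M,o
E
python3 - <<'E'
from h import *
_,w=load('w2');_,w1=load('w1');_,s=load('side0');_,c=load('scene0')
im=cv2.imread('pics/w2.png')
p,M,o=tool()
for x in(-.011,.011):
  for y in (-.0427,.0427):
    for z in(.13,.16): print(x,y,z,np.round(proj(w,p+M@np.array([x,y,z])),1))
L=[(266,157.5),(362.5,157),(273,352.5),(357,352.5)]
Q=np.array([plane(w,u,v,.044) for u,v in L]);print(Q,Q.mean(0))
d=(Q[0]-Q[2]+Q[1]-Q[3]);print('yaw',np.arctan2(-d[0],d[1]),'tool',np.arctan2(-M[0,0],M[1,0]))
L1=[(291,161),(367.3,159.3),(300,320.2),(369,318.4)]
print([np.round(tri([(w,*a),(w1,*b)]),4) for a,b in zip(L,L1)])
print([np.linalg.norm(Q[i]-Q[j]) for i,j in [(0,2),(1,3),(0,1),(2,3)]])
for u,v in [(240,42),(692,178),(505,430),(25,275)]: print('scene plate',plane(c,235+u/6,255+v/6,.012 if v<200 else 0))
print('toolframe c',M.T@(Q.mean(0)-p))
E
```

```text
-0.011 -0.0427 0.13 [177.9 423.2]
-0.011 -0.0427 0.16 [205.3 363.3]
-0.011 0.0427 0.13 [467.8 423.7]
-0.011 0.0427 0.16 [440.1 363.6]
0.011 -0.0427 0.13 [169.5 358.7]
0.011 -0.0427 0.16 [199.9 308.8]
0.011 0.0427 0.13 [476.5 359.1]
0.011 0.0427 0.16 [445.7 309.1]
[[ 0.3992463  -0.26724722  0.044     ]
 [ 0.44028502 -0.25648294  0.044     ]
 [ 0.42344037 -0.36395201  0.044     ]
 [ 0.46558244 -0.35324786  0.044     ]] [ 0.43213853 -0.31023251  0.044     ]
yaw 0.2504394380250058 tool 0.2512947651080449
[array([ 0.3991, -0.2673,  0.0431]), array([ 0.4585, -0.27  , -0.0945]), array([ 0.4235, -0.3658,  0.0413]), array([ 0.467 , -0.3565,  0.0388])]
[np.float64(0.09968535136455949), np.float64(0.10001704977472378), np.float64(0.042426952793711684), np.float64(0.04348025262860409)]
scene plate [ 0.54122895 -0.07289968  0.012     ]
scene plate [0.53199447 0.1240365  0.012     ]
scene plate [0.67412644 0.12842868 0.        ]
scene plate [ 6.87155182e-01 -6.88112853e-02  1.11022302e-16]
toolframe c [ 0.00691873 -0.003767    0.21554738]
```

>>> jog_arm --steps '[[[0.6, -0.3, 2], [0, 0, 0]], [[0, 0, 2], [0, 0, 0]], [[0, 0, 0], [0, 0, 0]]]'

```text
t: 2.2
tool_pos: [0.4336, -0.3103, 0.2262]
tool_rot: [1.908, 2.46, -0.009]
contact_force: [-1.2, 0.0, -1.3]
opening: 0.0855
```

Run:
```python
from h import *
p,M,o=tool();print(o['t'],p,abs(o['dq']).max(),np.arctan2(-M[0,0],M[1,0]),M[:,2])
print('toolframe c',M.T@(np.array([.4322,-.3103,.19])-p))
im,w=snap('wrist','w3')
```

```text
2.2 [ 0.43356469 -0.31032282  0.22622005] 0.047256672416873376 0.2513667997177449 [ 0.01906373 -0.02216214 -0.99957262]
toolframe c [ 0.00131073 -0.00178487  0.03617805]
```

View pics/w3.png

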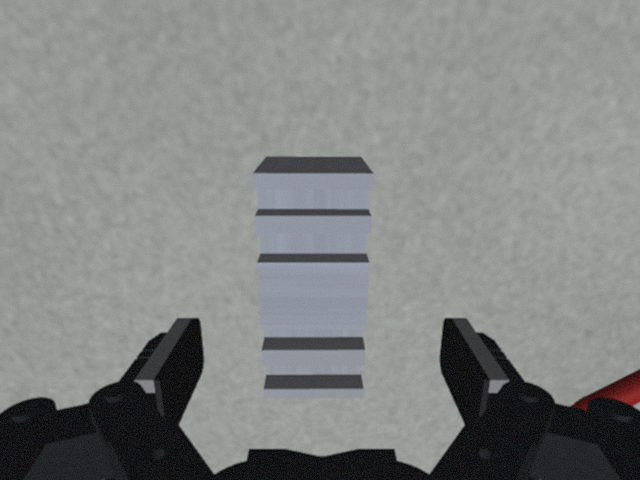

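```bash
cat >> h.py <<'E'
def goal(x,y,z,yaw):
    p,M,o=tool()
    T=np.array([[-np.sin(yaw),np.cos(yaw),0],[np.cos(yaw),np.sin(yaw),0],[0,0,-1.]])
    r=R.from_matrix(M.T@T).as_rotvec(degrees=True)
    print('t',o['t'],'pos',np.round(p,4),'yaw',round(np.arctan2(-M[0,0],M[1,0]),4),'tilt',np.round(M[:2,2],4),'F',np.round(o['contact_force'],1),'op',round(o['opening'],4))
    print('shift cm',np.round(100*M.T@(np.array([x,y,z])-p),2),'turn deg',np.round(r,2))
E
python3 - <<'E'
from h import *
goal(.4322,-.3103,.19,.2505)
E
```

```text
t 2.25 pos [ 0.4341 -0.3108  0.2279] yaw 0.2514 tilt [ 0.0211 -0.0241] F [0. 0. 1.] op 0.0854
shift cm [ 0.21 -0.23  3.78] turn deg [0.83 1.64 0.06]
```

>>> jog_arm --steps '[[[0.1, -0.15, 1.2], [0.6, 1.0, 0]], [[0.1, -0.1, 1.0], [0.3, 0.6, 0]]]'

```text
t: 2.45
tool_pos: [0.4331, -0.3114, 0.2098]
tool_rot: [1.921, 2.478, -0.003]
contact_force: [-0.9, 0.1, -0.4]
opening: 0.0854
```

Run:
```python
from h import *
goal(.4322,-.3103,.19,.2505)
```

```text
t 2.45 pos [ 0.4331 -0.3114  0.2098] yaw 0.2517 tilt [ 0.0038 -0.0055] F [-0.9  0.1 -0.4] op 0.0854
shift cm [ 0.14 -0.07  1.98] turn deg [0.13 0.36 0.07]
```

>>> jog_arm --steps '[[[0.1, -0.1, 1.1], [0.1, 0.4, 0]], [[0, 0, 1.0], [0.1, 0.3, 0]]]'

```text
t: 2.65
tool_pos: [0.4321, -0.3111, 0.1883]
tool_rot: [-1.922, -2.479, -0.005]
contact_force: [-0.1, 0.4, 0.4]
opening: 0.0851
```

Run:
```python
from h import *
goal(.4322,-.3103,.19,.2505)
im,w=snap('wrist','w4')
```

```text
t 2.65 pos [ 0.4321 -0.3111  0.1883] yaw 0.2516 tilt [-0.0021  0.0053] F [-0.1  0.4  0.4] op 0.0851
shift cm [ 0.07  0.02 -0.17] turn deg [-0.04 -0.33  0.06]
```

View pics/w4.png

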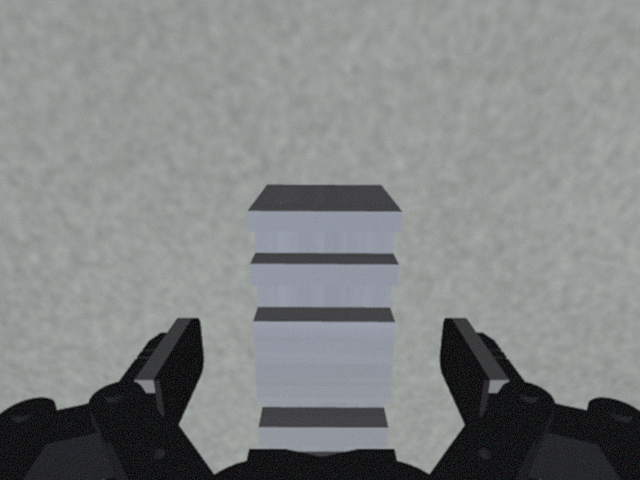

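>>> jog_arm --steps '[[[0.05, 0, -0.1], [0, -0.2, 0]], [[0, 0, 0], [0, 0, 0]], [[0, 0, 0], [0, 0, 0]], [[0, 0, 0], [0, 0, 0]], [[0, 0, 0], [0, 0, 0]], [[0, 0, 0], [0, 0, 0]]]' --fingers -1 --grip_force 60

```text
t: 3.3
tool_pos: [0.4314, -0.3098, 0.1865]
tool_rot: [-1.922, -2.478, -0.003]
contact_force: [1.1, -0.6, -2.2]
opening: 0.0434
```

Run:
```python
from h import *
goal(.4322,-.3103,.19,.2505)
```

```text
t 3.3 pos [ 0.4314 -0.3098  0.1865] yaw 0.2512 tilt [-0.0035  0.005 ] F [ 1.1 -0.6 -2.2] op 0.0434
shift cm [-0.07  0.07 -0.35] turn deg [-0.13 -0.33  0.04]
```

>>> jog_arm --steps '[[[0, 0, -3], [0, 0, 0]], [[0, 0, -4], [0, 0, 0]], [[0, 0, -4], [0, 0, 0]]]'

```text
t: 3.6
tool_pos: [0.4285, -0.3074, 0.2885]
tool_rot: [-1.908, -2.459, -0.006]
contact_force: [0.9, -1.3, -4.0]
opening: 0.0429
```

Run:
```python
from h import *
goal(.6456,.0413,.29,.054)
im,w=snap('wrist','w5')
```

```text
t 3.6 pos [ 0.4285 -0.3074  0.2885] yaw 0.2509 tilt [-0.0205  0.0208] F [ 0.9 -1.3 -4. ] op 0.0429
shift cm [28.38 29.7   0.13] turn deg [-0.98 -1.36 11.29]
```

View pics/w5.png

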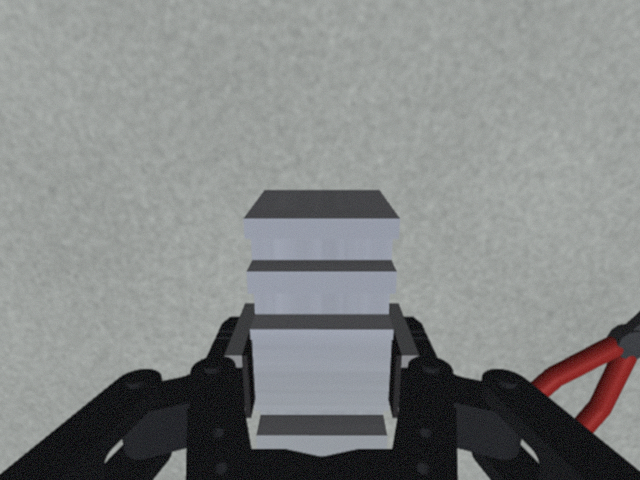

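```bash
cat >> h.py <<'E'
def toolray(info,p,M,u,v,z):
    c,d=ray(info,u,v);c=M.T@(c-p);d=M.T@d;return c+d*(z-c[2])/d[2]
E
python3 - <<'E'
from h import *
_,w=load('w5');p,M,o=tool()
T=np.array(w['camera_from_world']);
# camera_info pose was at snapshot; use tool pose then (approx)
p=np.array([.4285,-.3074,.2885]);M=R.from_rotvec([-1.908,-2.459,-.006]).as_matrix()
for q in [(244.5,218.5),(399.5,218.5),(250,329),(394,329),(257,415),(384,415)]: print(np.round(toolray(w,p,M,*q,.1425),4))
E
```

```text
[ 0.0479 -0.022   0.1425]
[0.0479 0.0214 0.1425]
[ 0.0129 -0.0223  0.1425]
[0.013  0.0218 0.1425]
[-0.0191 -0.0217  0.1425]
[-0.0191  0.0202  0.1425]
```

>>> jog_arm --steps '[[[3.5, 3.4, -0.2], [-0.5, -0.7, 1.5]], [[3.5, 3.4, -0.2], [-0.5, -0.7, 1.5]], [[3.5, 3.4, 0], [0, 0, 1.5]], [[3.4, 3.4, 0], [0, 0, 1.5]], [[3.4, 3.4, 0], [0, 0, 1.5]]]'

```text
t: 4.15
tool_pos: [0.5647, -0.1057, 0.3025]
tool_rot: [2.091, 2.317, -0.002]
contact_force: [0.7, 0.2, -4.6]
opening: 0.0433
```

Run:
```python
from h import *
goal(.6456,.0413,.29,.054)
```

```text
t 4.15 pos [ 0.5647 -0.1057  0.3025] yaw 0.1023 tilt [ 0.0144 -0.0147] F [ 0.7  0.2 -4.6] op 0.0433
shift cm [13.82  9.53  1.15] turn deg [0.76 0.91 2.77]
```

>>> jog_arm --steps '[[[3.3, 2.2, 0], [0.4, 0.5, 0.7]], [[3.3, 2.2, 0], [0.3, 0.4, 0.7]], [[3.3, 2.2, 0], [0, 0, 0.7]]]'

```text
t: 4.45
tool_pos: [0.6228, 0.0048, 0.2986]
tool_rot: [-2.145, -2.29, 0.004]
contact_force: [0.8, -1.4, -4.8]
opening: 0.0434
```

Run:
```python
from h import *
goal(.640,.0375,.25,.054)
snap('wrist','w6')
```

```text
t 4.45 pos [0.6228 0.0048 0.2986] yaw 0.0656 tilt [-0.0044  0.0007] F [ 0.8 -1.4 -4.8] op 0.0434
shift cm [3.14 1.95 4.85] turn deg [-0.25 -0.06  0.66]
```

View pics/w6.png

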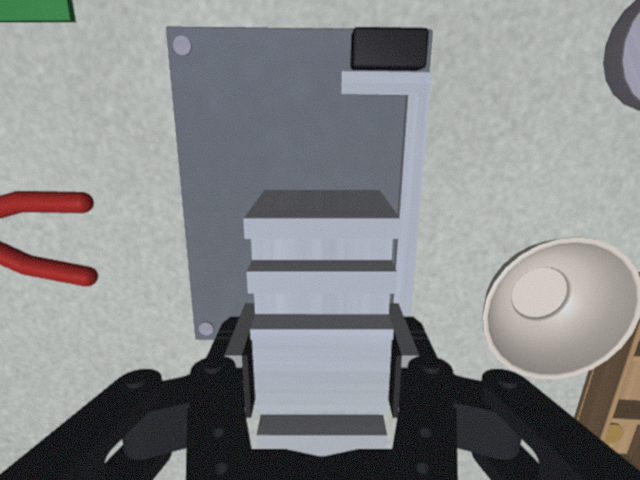

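Run:
```python
from h import *
im,w=load('w6')
for q,z in [((407,95.5),.020),((342,94.5),.020),((401,200),.020),((167.5,28),.012),((432,29),.012),((197,339),.012)]: print(np.round(plane(w,*q,z),4))
cv2.imwrite('pics/c8.png',cv2.resize(im[20:240,330:450],None,fx=2.7,fy=2.7,interpolation=cv2.INTER_CUBIC))
_,w0=load('wrist0');
print('tri plate TL',tri([(w0,202,53),(w,167.5,28)]),'TR',tri([(w0,386,41),(w,432,29)]),'corner',tri([(w0,373,90),(w,407,95.5)]),'BL',tri([(w0,231,281),(w,197,339)]))
```

```text
[0.6641 0.0919 0.02  ]
[0.6273 0.09   0.02  ]
[0.6683 0.0318 0.02  ]
[0.5273 0.1189 0.012 ]
[0.675 0.128 0.012]
[ 0.5386 -0.079   0.012 ]
tri plate TL [0.52901672 0.11839166 0.01669297] TR [0.67478019 0.12779716 0.01298225] corner [0.6666616  0.09201082 0.00645405] BL [ 0.53760988 -0.08029489  0.00980693]
```

View pics/c8.png

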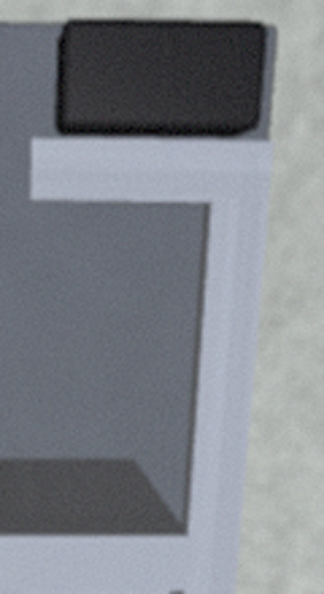

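>>> jog_arm --steps '[[[1.6, 0.9, 1.8], [0, 0, 0.3]], [[1.6, 0.9, 1.8], [0, 0, 0.2]], [[0, 0, 1.5], [0, 0, 0]]]'

```text
t: 4.8
tool_pos: [0.6415, 0.0466, 0.2465]
tool_rot: [-2.147, -2.289, -0.007]
contact_force: [-0.4, 0.4, -3.0]
opening: 0.0433
```

Run:
```python
from h import *
goal(.641,.0385,.215,.057)
```

```text
t 4.8 pos [0.6415 0.0466 0.2465] yaw 0.0644 tilt [0.0008 0.0056] F [-0.4  0.4 -3. ] op 0.0433
shift cm [-0.83 -0.11  3.14] turn deg [ 0.06 -0.32  0.43]
```

>>> jog_arm --steps '[[[-0.5, -0.1, 1.2], [0, -0.3, 0.4]], [[-0.2, 0, 1.0], [0, 0, 0.1]]]'

```text
t: 5.0
tool_pos: [0.6394, 0.0389, 0.2202]
tool_rot: [-2.156, -2.281, 0.005]
contact_force: [1.6, -0.3, -3.0]
opening: 0.0431
```

Run:
```python
from h import *
goal(.641,.0385,.215,.057)
snap('wrist','w7')
```

```text
t 5.0 pos [0.6394 0.0389 0.2202] yaw 0.0562 tilt [-0.0042 -0.0008] F [ 1.6 -0.3 -3. ] op 0.0431
shift cm [-0.05  0.16  0.52] turn deg [-0.24  0.03 -0.05]
```

View pics/w7.png

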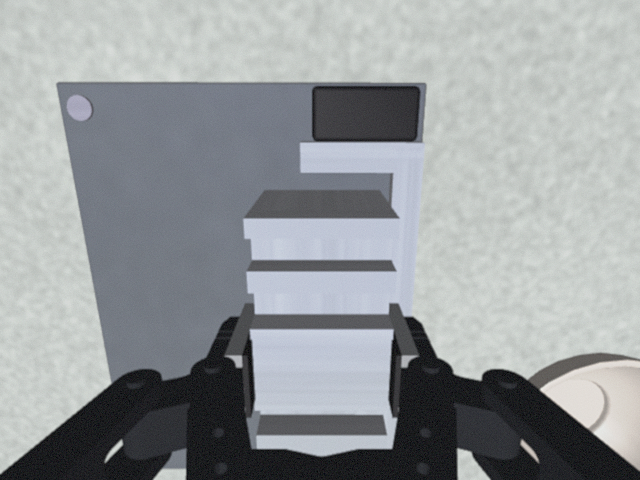

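Run:
```python
from h import *
im,w=load('w7')
a=plane(w,392.5,172,.020);b=plane(w,300.5,172,.020);print('corner',a,'yaw x',np.arctan2(*(a-b)[[1,0]]))
print('block underside far corners',plane(w,264,190,.0337),plane(w,382.5,190,.0337))
print('top far',plane(w,399.5,218.5,.0777),plane(w,244.5,218.5,.0777))
```

```text
corner [0.66446199 0.09264322 0.02      ] yaw x 0.057579979214855116
block underside far corners [0.61387154 0.08489758 0.0337    ] [0.65901907 0.08751111 0.0337    ]
top far [0.65776636 0.08785279 0.0777    ] [0.6144644  0.08532869 0.0777    ]
```

>>> jog_arm --steps '[[[0, 0.05, 1.0], [-0.2, 0, 0]], [[0, 0.05, 0.8], [0, 0, 0]]]'

```text
t: 5.25
tool_pos: [0.6396, 0.0368, 0.1997]
tool_rot: [-2.161, -2.279, 0.003]
contact_force: [-0.8, -0.5, -3.8]
opening: 0.0432
```

Run:
```python
from h import *
goal(.645,.0435,.1990,.057)
```

```text
t 5.25 pos [0.6396 0.0368 0.1997] yaw 0.0533 tilt [-0.0025 -0.0005] F [-0.8 -0.5 -3.8] op 0.0432
shift cm [0.64 0.58 0.07] turn deg [-0.14  0.02 -0.21]
```

>>> jog_arm --steps '[[[0.3, 0.4, 0.0], [-0.1, 0, -0.2]], [[0.2, 0.2, 0.0], [0, 0, 0]]]'

```text
t: 5.45
tool_pos: [0.6457, 0.0411, 0.2]
tool_rot: [2.159, 2.282, -0.002]
contact_force: [-0.9, -1.2, -2.2]
opening: 0.0429
```

Run:
```python
from h import *
goal(.645,.0435,.1990,.057)
snap('wrist','w8')
```

```text
t 5.45 pos [0.6457 0.0411 0.2   ] yaw 0.0554 tilt [-0.0006 -0.0011] F [-0.9 -1.2 -2.2] op 0.0429
shift cm [ 0.24 -0.06  0.1 ] turn deg [-0.04  0.06 -0.09]
```

View pics/w8.png

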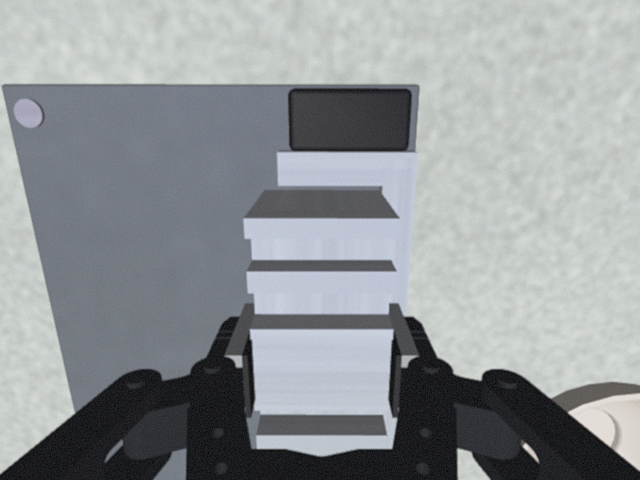

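>>> jog_arm --steps '[[[0.25, 0.1, 0.05], [0, 0, -0.1]], [[0.1, 0.1, 0.0], [0, 0, 0]]]'

```text
t: 5.7
tool_pos: [0.6467, 0.0445, 0.1992]
tool_rot: [-2.156, -2.282, 0.012]
contact_force: [-4.6, -4.0, -1.8]
opening: 0.0431
```

Run:
```python
from h import *
goal(.645,.0435,.1990,.057)
```

```text
t 5.7 pos [0.6467 0.0445 0.1992] yaw 0.057 tilt [-0.007  -0.0041] F [-4.6 -4.  -1.8] op 0.0431
shift cm [-0.09 -0.17  0.02] turn deg [-0.41  0.21 -0.  ]
```

>>> jog_arm --steps '[[[0.1, 0.1, 0.2], [-0.3, 0.2, 0]], [[0.05, 0.05, 0.1], [0, 0, 0]]]'

```text
t: 5.9
tool_pos: [0.6474, 0.0446, 0.199]
tool_rot: [-2.155, -2.28, 0.018]
contact_force: [-2.8, -1.0, -0.3]
opening: 0.0434
```

Run:
```python
from h import *
goal(.645,.0435,.1990,.057)
```

```text
t 5.9 pos [0.6474 0.0446 0.199 ] yaw 0.0565 tilt [-0.0106 -0.0054] F [-2.8 -1.  -0.3] op 0.0434
shift cm [-0.1  -0.24  0.01] turn deg [-0.62  0.27 -0.03]
```

>>> jog_arm --steps '[[[0, 0, 0.3], [-0.6, 0.3, 0]], [[0, 0, 0.2], [-0.3, 0.1, 0]]]'

```text
t: 6.1
tool_pos: [0.6465, 0.0437, 0.1987]
tool_rot: [-2.156, -2.28, 0.006]
contact_force: [-7.8, -1.6, 4.8]
opening: 0.0429
```

Run:
```python
from h import *
goal(.645,.0435,.1990,.057)
snap('side','s8')
im=cv2.imread('pics/s8.png');cv2.imwrite('pics/c9.png',cv2.resize(im[120:310,170:330],None,fx=3,fy=3))
```

```text
t 6.1 pos [0.6465 0.0437 0.1987] yaw 0.0561 tilt [-0.0056 -0.0002] F [-7.8 -1.6  4.8] op 0.0429
shift cm [-0.01 -0.15 -0.03] turn deg [-0.32 -0.01 -0.05]
```

View pics/c9.png

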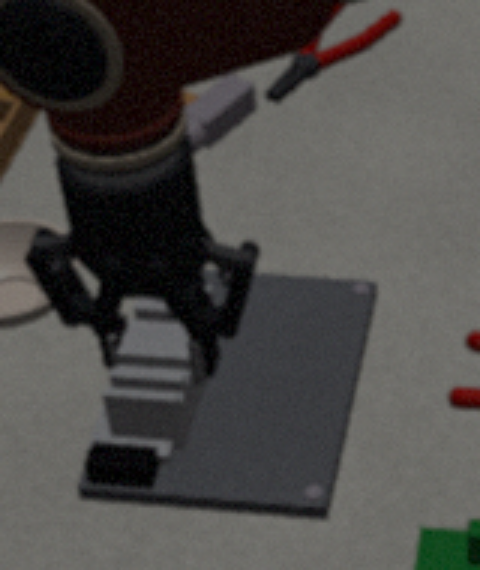

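>>> jog_arm --steps '[[[0, 0, 0], [-0.2, 0, 0]], [[0, 0, 0], [0, 0, 0]], [[0, 0, 0], [0, 0, 0]], [[0, 0, -1.5], [0, 0, 0]], [[0, 0, -3], [0, 0, 0]]]' --fingers 0.7

```text
t: 6.65
tool_pos: [0.6471, 0.0448, 0.2455]
tool_rot: [-2.156, -2.283, -0.003]
contact_force: [0.3, -0.3, 0.3]
opening: 0.0728
```

Run:
```python
from h import *
goal(.645,.0435,.30,.057)
```

```text
t 6.65 pos [0.6471 0.0448 0.2455] yaw 0.0572 tilt [0.0005 0.0017] F [ 0.3 -0.3  0.3] op 0.0728
shift cm [-0.11 -0.21 -5.45] turn deg [ 0.04 -0.1   0.01]
```

>>> jog_arm --steps '[[[0, 0, -3], [0, 0, 0]], [[0, 0, -3], [0, 0, 0]]]' --fingers 1

```text
t: 6.85
tool_pos: [0.6471, 0.0451, 0.3091]
tool_rot: [-2.156, -2.284, -0.004]
contact_force: [1.1, -0.7, 0.2]
opening: 0.0852
```

Run:
```python
from h import *
goal(.645,.0435,.30,.057)
im,_=snap('wrist','w9')
```

```text
t 6.85 pos [0.6471 0.0451 0.3091] yaw 0.0577 tilt [0.0013 0.0021] F [ 1.1 -0.7  0.2] op 0.0852
shift cm [-0.15 -0.22  0.91] turn deg [ 0.08 -0.11  0.04]
```

View pics/w9.png

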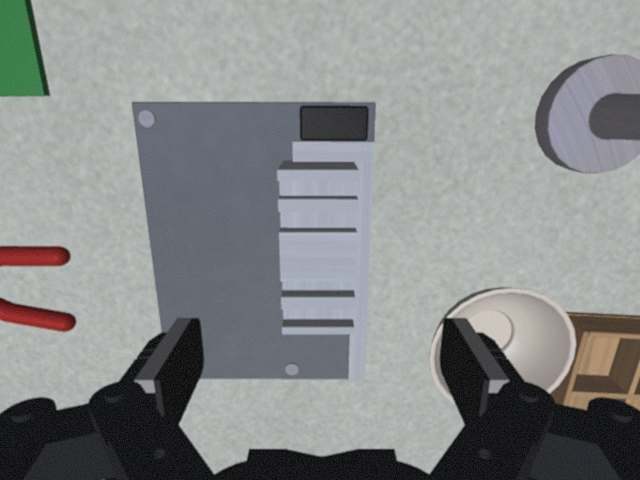

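Run:
```python
from h import *
im,w=load('w9')
cv2.imwrite('pics/c10.png',cv2.resize(im[90:390,265:385],None,fx=2,fy=2,interpolation=cv2.INTER_CUBIC)); cv2.imwrite('pics/c11.png',np.hstack([cv2.resize(im[130:210,265:385],None,fx=3.3,fy=3.3,interpolation=cv2.INTER_CUBIC),cv2.resize(im[310:390,265:385],None,fx=3.3,fy=3.3,interpolation=cv2.INTER_CUBIC)]))
```

```text
(no output)
```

View pics/c11.png

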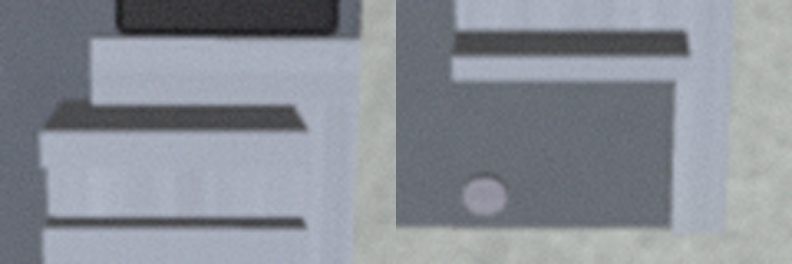

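Run:
```python
from h import *
im,w=load('w9')
Q=np.array([plane(w,u,v,.056) for u,v in [(277.4,169.7),(357.7,169.4),(282,334.2),(353.7,334.2)]]);print(Q,Q.mean(0))
d=Q[0]-Q[2]+Q[1]-Q[3];print('yaw',np.arctan2(-d[0],d[1]),[np.linalg.norm(Q[i]-Q[j]) for i,j in [(0,2),(1,3),(0,1),(2,3)]])
print('fence inner near',plane(w,348.3,379,.020),'shortfence left',plane(w,292.9,161.8,.020))
PL=np.array([plane(w,u,v,.012) for u,v in [(134,102.5),(375.5,103)]]);print(PL, np.arctan2(*(PL[1]-PL[0])[[1,0]]))
# fixture est
yaw=.057;Rz=R.from_euler('z',yaw).as_matrix()
for T in [np.array([.6650,.092,.012]),np.array([.66446,.09264,.012])]:
  print('block in fixture',(Rz.T@(Q.mean(0)-T)+np.array([.062,.065,.012])))
```

```text
[[ 0.6209523   0.08983716  0.056     ]
 [ 0.66398393  0.09250475  0.056     ]
 [ 0.62632508 -0.01005201  0.056     ]
 [ 0.67007315 -0.00750595  0.056     ]] [0.64533362 0.04119599 0.056     ]
yaw 0.05727600604135888 [np.float64(0.10003355603048882), np.float64(0.100195900558066), np.float64(0.04311423199741947), np.float64(0.043822098438032864)]
fence inner near [ 0.67360804 -0.06606548  0.02      ] shortfence left [0.62691484 0.09000892 0.02      ]
[[0.52790253 0.11926795 0.012     ]
 [0.67564806 0.12758795 0.012     ]] 0.05625364564117969
block in fixture [0.0394713  0.01539887 0.056     ]
block in fixture [0.03997396 0.01472915 0.056     ]
```

>>> jog_arm --steps '[[[4, -0.5, -0.5], [0, 0, 0]], [[4, -0.5, 0], [0, 0, 0]], [[4, -0.5, 0], [0, 0, 0]], [[4, -0.5, 0], [0, 0, 0]], [[4, -0.5, 0], [0, 0, 0]], [[2, -0.3, 0], [0, 0, -6]], [[0, 0, 0], [0, 0, -6]], [[0, 0, 0], [0, 0, -4]]]'

```text
t: 7.7
tool_pos: [0.6099, 0.2729, 0.3381]
tool_rot: [1.788, 2.549, 0.044]
contact_force: [-0.5, -0.4, 0.2]
opening: 0.0853
```

Run:
```python
from h import *
goal(.600,.29,.3,.345)
im,_=snap('wrist','w10')
```

```text
t 7.7 pos [0.6099 0.2729 0.3381] yaw 0.347 tilt [0.039  0.0074] F [-0.5 -0.4  0.2] op 0.0853
shift cm [ 1.97 -0.5   3.78] turn deg [2.25 0.36 0.12]
```

View pics/w10.png

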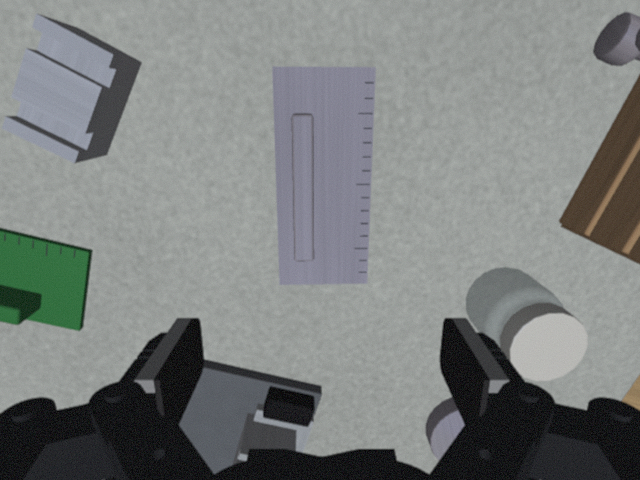

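Run:
```python
from h import *
im,w=load('w10');_,s=load('side0')
Q=np.array([plane(w,u,v,.006) for u,v in [(273.5,67.5),(375.5,68),(279.5,284.5),(366.5,283.5)]]);print(np.round(Q,4))
print([np.linalg.norm(Q[i]-Q[j]) for i,j in [(0,2),(1,3),(0,1),(2,3)]])
d=Q[0]-Q[2]+Q[1]-Q[3];print('yaw',np.arctan2(-d[0],d[1]))
for z in (.034,):
  A=plane(w,302.5,114.5,z);B=plane(w,304,260.5,z);print('rib ends',A,B,(A+B)/2,np.linalg.norm(A-B),np.arctan2(-(A-B)[0],(A-B)[1]))
yaw=np.arctan2(-d[0],d[1]);print('rib from base',Q.mean(0)+R.from_euler('z',yaw).as_matrix()@np.array([-.015,0,0]))
print('bottle base',plane(s,104,346,0), 'top',plane(s,97,310,.07),plane(w,545,341,.07))
```

```text
[[0.5566 0.3613 0.006 ]
 [0.6215 0.3847 0.006 ]
 [0.6099 0.2113 0.006 ]
 [0.6752 0.2346 0.006 ]]
[np.float64(0.15915370485631744), np.float64(0.15936619443717737), np.float64(0.06896242292574217), np.float64(0.0693493775475349)]
yaw 0.34259668216384115
rib ends [0.58479153 0.3399527  0.034     ] [0.61810694 0.247028   0.034     ] [0.60144923 0.29349035 0.034     ] 0.09871633528121682 0.3442452571489283
rib from base [0.60169076 0.29294114 0.006     ]
bottle base [0.78248995 0.27958703 0.        ] top [0.78277959 0.26062132 0.07      ] [0.78605023 0.25833235 0.07      ]
```

>>> jog_arm --steps '[[[1, -0.25, 2.5], [1.2, 0.2, 0]], [[0.9, -0.1, 2.5], [1, 0.2, 0.1]], [[0, 0, 2.5], [0, 0, 0]]]'

```text
t: 8.05
tool_pos: [0.6029, 0.292, 0.2655]
tool_rot: [1.808, 2.564, 0.015]
contact_force: [0.3, 0.0, 0.2]
opening: 0.0853
```

Run:
```python
from h import *
goal(.6016,.2932,.185,.343)
im,_=snap('wrist','w11')
```

```text
t 8.05 pos [0.6029 0.292  0.2655] yaw 0.3424 tilt [0.0089 0.0052] F [0.3 0.  0.2] op 0.0853
shift cm [ 0.14 -0.16  8.05] turn deg [ 0.58 -0.11 -0.03]
```

View pics/w11.png

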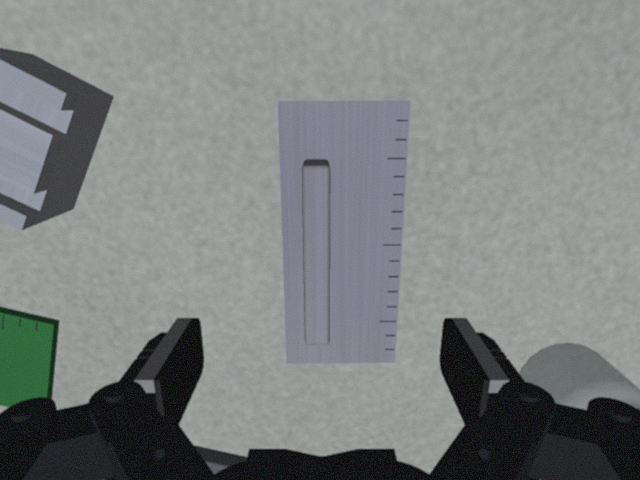

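Run:
```python
from h import *
im,w=load('w11');_,v=load('w10');_,s=load('side0')
Q=np.array([plane(w,a,b,.006) for a,b in [(278,101),(410,100.5),(287,363),(396,363)]]);d=Q[0]-Q[2]+Q[1]-Q[3];yaw=np.arctan2(-d[0],d[1]);print('yaw',yaw,'rib',Q.mean(0)+R.from_euler('z',yaw).as_matrix()@np.array([-.015,0,0]))
A=plane(w,316,165,.034);B=plane(w,316.5,345.5,.034);print(A,B,(A+B)/2,np.linalg.norm(A-B),np.arctan2(-(A-B)[0],(A-B)[1]))
print('heights: rib',tri([(w,316,165),(v,302.5,114.5)]),tri([(w,316.5,345.5),(v,304,260.5)]),'base',tri([(w,287,363),(v,279.5,284.5)]),tri([(w,410,100.5),(v,375.5,68)]))
```

```text
yaw 0.3497494464333916 rib [0.60183093 0.29310443 0.006     ]
[0.5846249  0.34030116 0.034     ] [0.61803107 0.24640357 0.034     ] [0.60132798 0.29335237 0.034     ] 0.09966308573746496 0.34180786755973686
heights: rib [0.58478248 0.33987017 0.03043305] [0.61768674 0.24781839 0.03631662] base [0.61008221 0.21120171 0.00566954] [ 0.62242421  0.38569538 -0.0008699 ]
```

>>> jog_arm --steps '[[[0.1, -0.1, 2.5], [0.5, -0.1, 0]], [[0.05, -0.1, 2.5], [0.2, 0, 0]]]'

```text
t: 8.3
tool_pos: [0.598, 0.2922, 0.2064]
tool_rot: [-1.809, -2.559, 0.017]
contact_force: [-0.0, 0.2, 0.5]
opening: 0.0855
```

Run:
```python
from h import *
goal(.6016,.2932,.185,.343)
```

```text
t 8.3 pos [0.598  0.2922 0.2064] yaw 0.3404 tilt [-0.0125 -0.0043] F [-0.   0.2  0.5] op 0.0855
shift cm [-0.03  0.4   2.13] turn deg [-0.76 -0.01 -0.15]
```

>>> jog_arm --steps '[[[0, 0.3, 1.0], [-0.7, 0, -0.1]], [[0, 0.1, 0.9], [-0.2, 0, 0]]]'

```text
t: 8.5
tool_pos: [0.5997, 0.2932, 0.1812]
tool_rot: [-1.81, -2.563, 0.007]
contact_force: [0.4, -0.2, -0.6]
opening: 0.0857
```

Run:
```python
from h import *
goal(.6016,.2932,.185,.343)
```

```text
t 8.5 pos [0.5997 0.2932 0.1812] yaw 0.341 tilt [-0.0051 -0.0015] F [ 0.4 -0.2 -0.6] op 0.0857
shift cm [-0.06  0.18 -0.38] turn deg [-0.3  -0.02 -0.12]
```

>>> jog_arm --steps '[[[0, 0.18, -0.4], [-0.3, 0, -0.1]]]'

```text
t: 8.6
tool_pos: [0.6004, 0.2934, 0.1824]
tool_rot: [-1.809, -2.565, 0.006]
contact_force: [0.2, -0.2, -0.2]
opening: 0.0855
```

Run:
```python
from h import *
goal(.6016,.2932,.185,.343)
```

```text
t 8.6 pos [0.6004 0.2934 0.1824] yaw 0.3424 tilt [-0.0049 -0.0014] F [ 0.2 -0.2 -0.2] op 0.0855
shift cm [-0.06  0.11 -0.26] turn deg [-0.29 -0.02 -0.03]
```

>>> jog_arm --steps '[[[0, 0.12, -0.3], [-0.3, 0, 0]], [[0, 0, 0], [0, 0, 0]], [[0, 0, 0], [0, 0, 0]], [[0, 0, 0], [0, 0, 0]], [[0, 0, 0], [0, 0, 0]], [[0, 0, 0], [0, 0, 0]], [[0, 0, 0], [0, 0, 0]], [[0, 0, 0], [0, 0, 0]]]' --fingers -1 --grip_force 60

```text
t: 9.4
tool_pos: [0.6042, 0.2946, 0.1922]
tool_rot: [1.808, 2.562, 0.014]
contact_force: [-0.2, 0.4, -0.4]
opening: 0.0122
```

Run:
```python
from h import *
goal(.6016,.2932,.185,.343)
```

```text
t 9.4 pos [0.6042 0.2946 0.1922] yaw 0.3417 tilt [0.0098 0.0039] F [-0.2  0.4 -0.4] op 0.0122
shift cm [-0.05 -0.3   0.71] turn deg [ 0.61 -0.02 -0.08]
```

>>> jog_arm --steps '[[[0, -0.1, 0.2], [0.3, 0, 0]], [[0, -0.1, 0.3], [0.2, 0, 0]], [[0, 0, 0.2], [0, 0, 0]]]' --fingers -0.2

```text
t: 9.7
tool_pos: [0.6023, 0.2939, 0.185]
tool_rot: [1.811, 2.566, 0.003]
contact_force: [-0.5, -0.1, 0.1]
opening: 0.0344
```

Run:
```python
from h import *
goal(.6016,.2932,.183,.343)
```

```text
t 9.7 pos [0.6023 0.2939 0.185 ] yaw 0.3416 tilt [0.0015 0.001 ] F [-0.5 -0.1  0.1] op 0.0344
shift cm [-0.05 -0.09  0.2 ] turn deg [ 0.1  -0.02 -0.08]
```

>>> jog_arm --steps '[[[0, 0, 0.1], [0.1, 0, 0]], [[0, 0, 0], [0, 0, 0]], [[0, 0, 0], [0, 0, 0]], [[0, 0, 0], [0, 0, 0]]]' --fingers -1 --grip_force 80

```text
t: 10.1
tool_pos: [0.6025, 0.294, 0.1839]
tool_rot: [-1.811, -2.567, -0.001]
contact_force: [0.6, 0.0, 1.5]
opening: 0.0125
```

Run:
```python
from h import *
goal(.6016,.2932,.183,.343)
```

```text
t 10.1 pos [0.6025 0.294  0.1839] yaw 0.3416 tilt [0.0002 0.0005] F [0.6 0.  1.5] op 0.0125
shift cm [-0.05 -0.12  0.09] turn deg [ 0.02 -0.03 -0.08]
```

>>> jog_arm --steps '[[[0, 0, -3], [0, 0, 0]], [[0, 0, -4], [0, 0, 0]], [[0, 0, -4], [0, 0, 0]]]'

```text
t: 10.4
tool_pos: [0.5987, 0.2925, 0.284]
tool_rot: [-1.804, -2.555, 0.03]
contact_force: [0.6, 0.0, -2.5]
opening: 0.0122
```

Run:
```python
from h import *
goal(.566,.037,.29,.057)
snap('wrist','w12')
```

```text
t 10.4 pos [0.5987 0.2925 0.284 ] yaw 0.3415 tilt [-0.0221 -0.0075] F [ 0.6  0.  -2.5] op 0.0122
shift cm [-22.98 -11.65  -0.34] turn deg [-1.33  0.17 16.3 ]
```

View pics/w12.png

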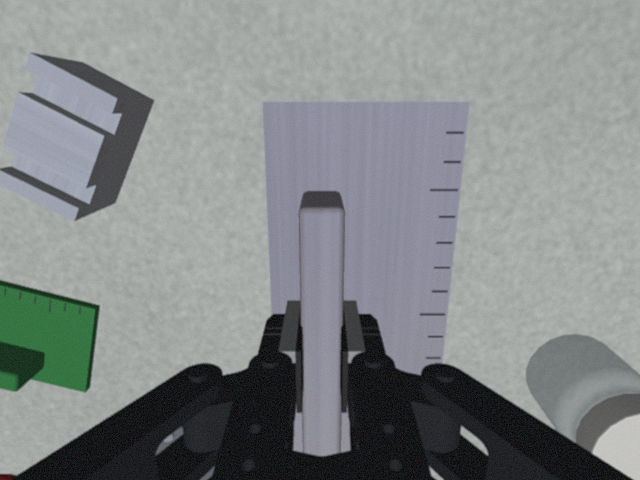

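Straightedge is held, carried weight is about 2.5 N; its edge runs from (468,102) to (443,370). Carry it to the fixture.

>>> jog_arm --steps '[[[-3.5, -1.8, -0.2], [-0.7, 0, 1]], [[-4, -2, -0.2], [-0.6, 0.1, 2.5]], [[-4, -1.8, 0], [0, 0, 3]], [[-4, -1.5, 0], [0, 0, 3]], [[-3, -1, 0], [0, 0, 3]]]'

```text
t: 10.95
tool_pos: [0.5721, 0.0912, 0.2973]
tool_rot: [2.075, 2.349, 0.028]
contact_force: [-0.7, -0.2, -3.0]
opening: 0.0123
```

Run:
```python
from h import *
goal(.566,.037,.29,.057)
```

```text
t 10.95 pos [0.5721 0.0912 0.2973] yaw 0.1238 tilt [0.0174 0.0085] F [-0.7 -0.2 -3. ] op 0.0123
shift cm [-5.31 -1.28  0.67] turn deg [ 1.04 -0.39  3.82]
```

>>> jog_arm --steps '[[[-2.6, -0.6, 0.3], [0.5, -0.2, 1.9]], [[-2.0, -0.4, 0.3], [0.4, -0.2, 1.5]], [[-0.5, 0, 0], [0, 0, 0.3]]]'

```text
t: 11.25
tool_pos: [0.565, 0.0341, 0.2876]
tool_rot: [-2.163, -2.277, 0.004]
contact_force: [-0.2, 0.6, -3.0]
opening: 0.0126
```

Run:
```python
from h import *
goal(.566,.037,.25,.057)
snap('wrist','w13')
```

```text
t 11.25 pos [0.565  0.0341 0.2876] yaw 0.051 tilt [-0.0025 -0.0009] F [-0.2  0.6 -3. ] op 0.0126
shift cm [0.28 0.12 3.76] turn deg [-0.15  0.04 -0.34]
```

View pics/w13.png

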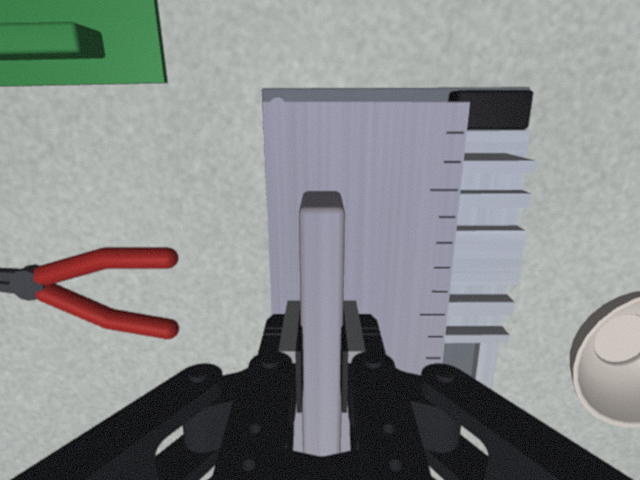

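Run:
```python
from h import *
im,w=load('w13')
p=np.array([.565,.0341,.2876]);M=R.from_rotvec([-2.163,-2.277,.004]).as_matrix()
for q in [(263,102),(469,102),(444.5,360),(272,310)]: print(np.round(toolray(w,p,M,*q,.178),4))
```

```text
[ 0.0793 -0.02    0.178 ]
[0.0793 0.0497 0.178 ]
[-0.0218  0.0507  0.178 ]
[ 0.0011 -0.0198  0.178 ]
```

>>> jog_arm --steps '[[[0.2, 0.15, 2.5], [-0.1, 0, -0.4]], [[0.1, 0, 2.5], [0, 0, 0]], [[0, 0, 1.5], [0, 0, 0]]]'

```text
t: 11.6
tool_pos: [0.5684, 0.0387, 0.224]
tool_rot: [2.15, 2.283, 0.009]
contact_force: [-0.8, 1.0, -2.0]
opening: 0.0124
```

Run:
```python
from h import *
goal(.5675,.037,.205,.057)
snap('wrist','w14')
```

```text
t 11.6 pos [0.5684 0.0387 0.224 ] yaw 0.0598 tilt [0.0076 0.0005] F [-0.8  1.  -2. ] op 0.0124
shift cm [-0.17 -0.11  1.89] turn deg [ 0.43 -0.    0.16]
```

View pics/w14.png

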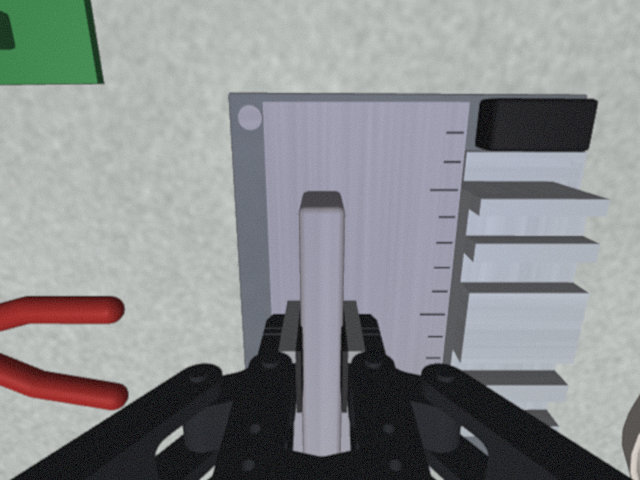

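>>> jog_arm --steps '[[[-0.1, -0.1, 0.9], [0.4, 0, 0.1]], [[0, 0, 0.8], [0, 0, 0]]]'

```text
t: 11.85
tool_pos: [0.5669, 0.0387, 0.2041]
tool_rot: [-2.152, -2.285, 0.003]
contact_force: [0.3, -0.3, -3.1]
opening: 0.0124
```

Run:
```python
from h import *
goal(.5685,.037,.197,.057)
snap('wrist','w15')
```

```text
t 11.85 pos [0.5669 0.0387 0.2041] yaw 0.0596 tilt [-0.0031  0.0005] F [ 0.3 -0.3 -3.1] op 0.0124
shift cm [-0.18  0.16  0.71] turn deg [-0.18 -0.04  0.15]
```

View pics/w15.png

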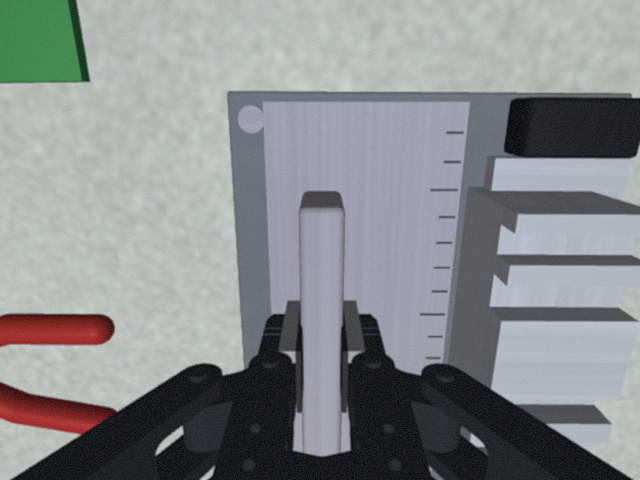

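>>> jog_arm --steps '[[[-0.1, 0.1, 0.5], [-0.1, 0, 0.1]], [[0, 0.1, 0.25], [0, 0, 0]]]'

```text
t: 12.1
tool_pos: [0.5692, 0.038, 0.196]
tool_rot: [-2.155, -2.284, -0.0]
contact_force: [0.1, 0.4, -1.8]
opening: 0.0124
```

Run:
```python
from h import *
goal(.5735,.037,.196,.057)
```

```text
t 12.1 pos [0.5692 0.038  0.196 ] yaw 0.0581 tilt [-0.0005  0.0007] F [ 0.1  0.4 -1.8] op 0.0124
shift cm [-0.12  0.42  0.  ] turn deg [-0.02 -0.04  0.06]
```

Just above the plate. Slide toward the block gently.

>>> jog_arm --steps '[[[0, 0.25, 0], [0, 0, 0]], [[0, 0.1, 0], [0, 0, 0]]]'

```text
t: 12.3
tool_pos: [0.5735, 0.0381, 0.1967]
tool_rot: [2.156, 2.285, 0.002]
contact_force: [-1.9, 0.7, -2.3]
opening: 0.0125
```

Run:
```python
from h import *
goal(.5735,.037,.196,.057)
snap('wrist','w16')
```

```text
t 12.3 pos [0.5735 0.0381 0.1967] yaw 0.0579 tilt [0.001  0.0007] F [-1.9  0.7 -2.3] op 0.0125
shift cm [-0.11 -0.01  0.07] turn deg [ 0.06 -0.03  0.05]
```

View pics/w16.png

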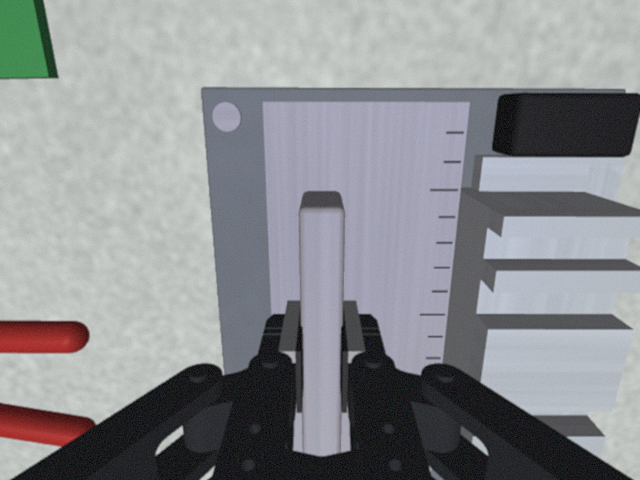

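>>> jog_arm --steps '[[[0, 0.1, 0.1], [0, 0, 0]], [[0, 0.1, 0.1], [0, 0, 0]]]'

```text
t: 12.55
tool_pos: [0.5747, 0.0382, 0.1958]
tool_rot: [-2.153, -2.281, 0.006]
contact_force: [-11.9, 0.1, 12.2]
opening: 0.0121
```

Run:
```python
from h import *
goal(.5735,.037,.196,.057)
```

```text
t 12.55 pos [0.5747 0.0382 0.1958] yaw 0.0577 tilt [-0.006   0.0005] F [-11.9   0.1  12.2] op 0.0121
shift cm [-0.11 -0.13 -0.02] turn deg [-0.34 -0.05  0.04]
```

>>> jog_arm --steps '[[[0, 0, 0], [-0.2, 0, 0]], [[0, 0, 0], [0, 0, 0]]]'

```text
t: 12.75
tool_pos: [0.5744, 0.0381, 0.1962]
tool_rot: [-2.154, -2.282, 0.004]
contact_force: [0.8, 0.3, -3.6]
opening: 0.0124
```

Run:
```python
from h import *
goal(.5735,.037,.196,.057)
snap('side','s16')
im=cv2.imread('pics/s16.png');cv2.imwrite('pics/c12.png',cv2.resize(im[120:310,170:330],None,fx=3,fy=3))
```

```text
t 12.75 pos [0.5744 0.0381 0.1962] yaw 0.0575 tilt [-0.0042  0.0006] F [ 0.8  0.3 -3.6] op 0.0124
shift cm [-0.11 -0.1   0.02] turn deg [-0.24 -0.05  0.03]
```

View pics/c12.png

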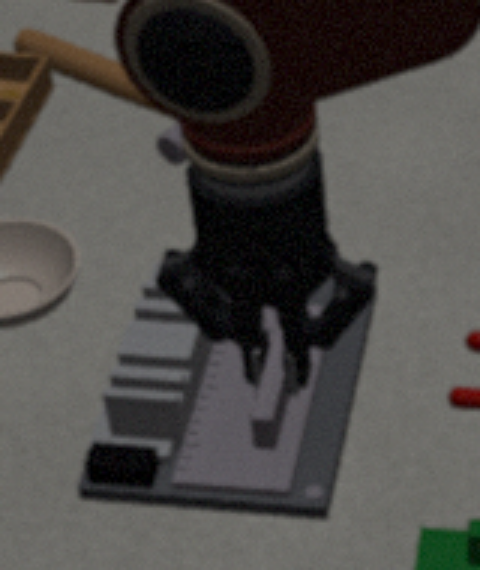

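>>> jog_arm --steps '[[[0, 0.03, 0.1], [-0.2, 0, 0]]]'

```text
t: 12.9
tool_pos: [0.5744, 0.0382, 0.1958]
tool_rot: [-2.154, -2.282, 0.003]
contact_force: [-12.7, -0.3, 12.7]
opening: 0.0125
```

>>> jog_arm --steps '[[[0, 0, 0.02], [0, 0, 0]], [[0, 0, 0], [0, 0, 0]]]' --fingers -0.35

```text
t: 13.1
tool_pos: [0.5755, 0.0381, 0.197]
tool_rot: [2.156, 2.284, 0.001]
contact_force: [-0.1, -0.7, 1.1]
opening: 0.0276
```

Run:
```python
from h import *
goal(.5744,.038,.25,.0575)
snap('wrist','w17')
```

```text
t 13.1 pos [0.5755 0.0381 0.197 ] yaw 0.0577 tilt [0.0007 0.0006] F [-0.1 -0.7  1.1] op 0.0276
shift cm [ 0.   -0.11 -5.3 ] turn deg [ 0.04 -0.03  0.01]
```

View pics/w17.png

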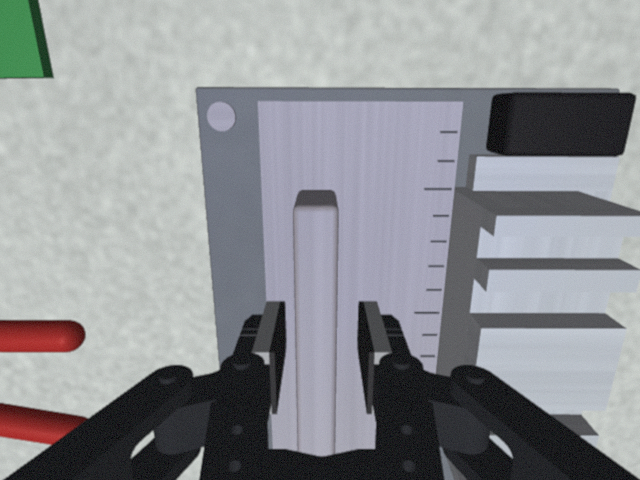

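>>> jog_arm --steps '[[[0, -0.1, -1.0], [0, 0, 0]], [[0, 0, -2], [0, 0, 0]], [[0, 0, -3], [0, 0, 0]], [[0, 0, -4], [0, 0, 0]], [[0, 0, -3], [0, 0, 0]]]'

```text
t: 13.65
tool_pos: [0.5735, 0.0379, 0.3291]
tool_rot: [-2.154, -2.281, 0.004]
contact_force: [0.4, -0.2, 0.9]
opening: 0.0278
```

Run:
```python
from h import *
goal(.5744,.038,.25,.0575)
im,_=snap('wrist','w18');snap('side','s18')
im=cv2.imread('pics/s18.png');cv2.imwrite('pics/c13.png',cv2.resize(im[180:310,170:330],None,fx=4,fy=4))
```

```text
t 13.65 pos [0.5735 0.0379 0.3291] yaw 0.0577 tilt [-0.0048  0.0011] F [ 0.4 -0.2  0.9] op 0.0278
shift cm [-0.01  0.13  7.91] turn deg [-0.27 -0.08  0.01]
```

View pics/w18.png

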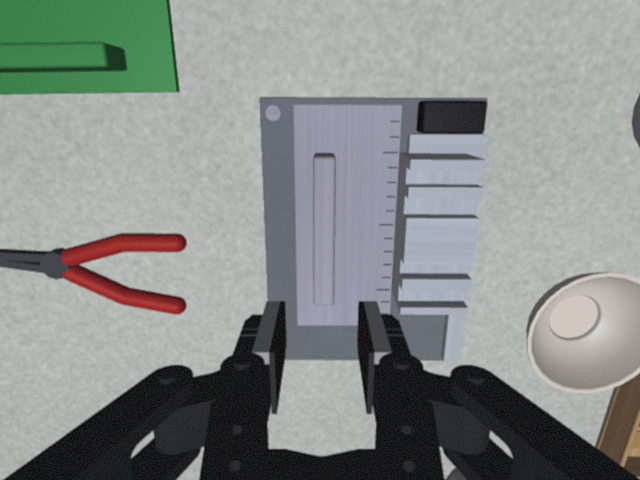

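View pics/c13.png

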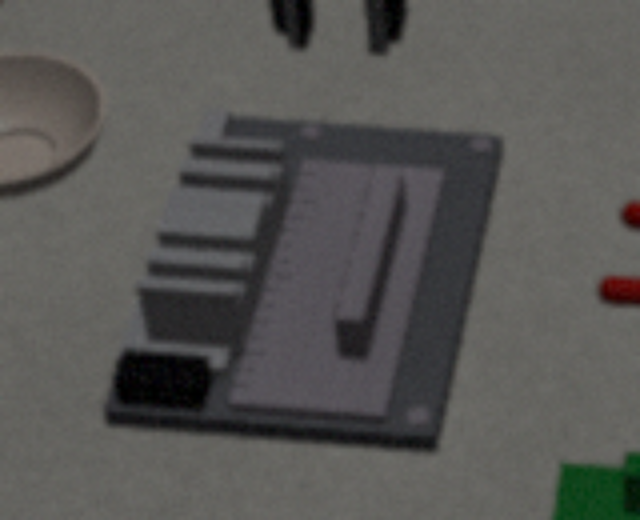

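Both pieces lie in place. Now a numerical check.

Run:
```python
from h import *
im,w=load('w18')
cv2.imwrite('pics/c14.png',cv2.resize(im[95:215,380:490],None,fx=5,fy=5,interpolation=cv2.INTER_CUBIC));cv2.imwrite('pics/c15.png',cv2.resize(im[255:365,280:480],None,fx=4,fy=4,interpolation=cv2.INTER_CUBIC))
```

```text
(no output)
```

View pics/c14.png

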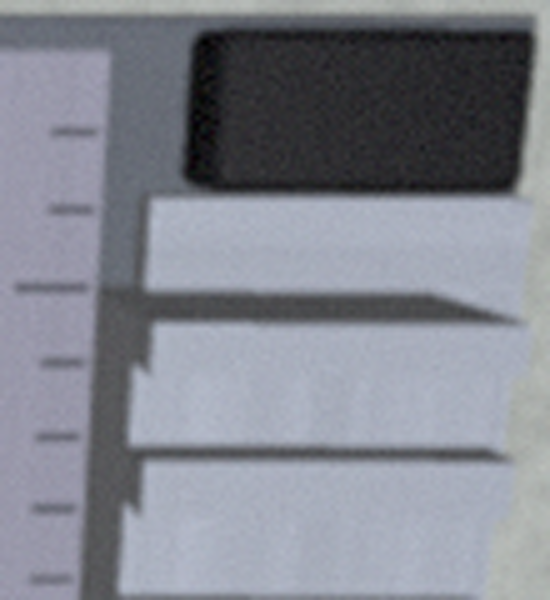

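View pics/c15.png

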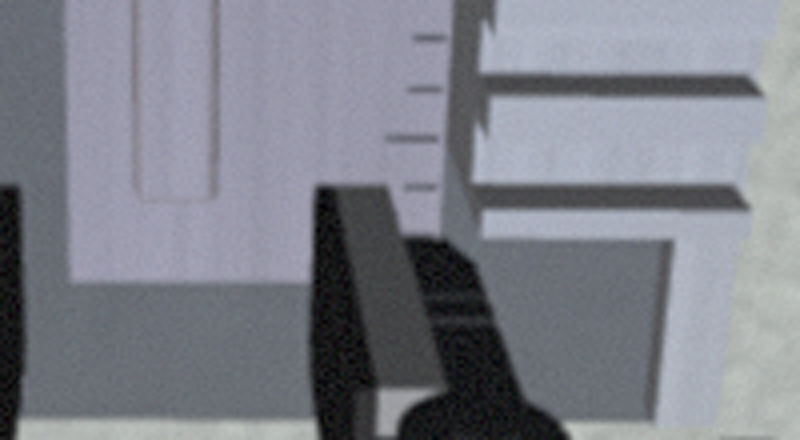

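Run:
```python
from h import *
im,w=load('w18')
a,b=plane(w,401.8,104.6,.018),plane(w,390,313.7,.018)
f,g,r=plane(w,410.4,159.4,.056),plane(w,400.2,315,.056),plane(w,486,159.4,.056)
ang=lambda d:np.arctan2(-d[0],d[1])
print('SE edge yaw',ang(a-b),'block yaw',ang(f-g),'len',np.linalg.norm(f-g))
yaw=.0572;Rt=R.from_euler('z',yaw).as_matrix().T
C=np.array([.6648,.0922,.012]);L=lambda q:np.round(Rt@(q-C)+[.062,.065,.012],4)
print('edge',L(a),L(b),'block face',L(f),L(g),L(r))
l,m=plane(w,294,105,.018),plane(w,280+70/4,255+283/4,.018);print('SE left',L(l),L(m))
o=ctrl.get_obs();print(o['contact_force'],o['t'])
```

```text
SE edge yaw 0.05864344051493128 block yaw 0.05810015747744251 len 0.10062241739374751
edge [0.0178 0.0958 0.018 ] [ 0.018  -0.0544  0.018 ] block face [0.0178 0.0653 0.056 ] [ 0.0179 -0.0353  0.056 ] [0.0615 0.0654 0.056 ]
SE left [-0.0518  0.0955  0.018 ] [-0.0522 -0.065   0.018 ]
[ 0.57917834 -0.33745219  1.19981229] 13.75
```

Edge and block face agree to about 0.1 mm and 0.001 rad, and both have the expected fixture coordinates. I'll hand it in.

```bash
python3 -c "
from h import *
print(ctrl.finish_job())"
```

```text
the job is handed in; nothing more can be done
None
```

The fixture is loaded as asked, and the job was handed in at about 14 s of the 66 s allowed. It reports no verdict.

**What I did**
- **Block:** I gripped the long block across its middle and lowered it about 5 mm clear of both fences. I then pushed it gently into the corner until it met both of them, at about 4–5 N each, and released it.
- **Straightedge:** I gripped it by the rib and laid it on the bare side of the plate. I then slid it against the block's open face, at about 12 N, and opened the fingers only to about 28 mm to release it.

**Last checks (wrist camera)**

| Check | Measured | Expected |
|---|---|---|
| Block's open face, fixture x | 17.8–17.9 mm | 18 mm |
| Block's fence-side end, fixture y | 65.3 mm | 65 mm |
| Straightedge edge, fixture x | 17.8–18.0 mm | 18 mm |
| Angle between edge and block | about 0.001 rad | below 0.035 rad |
| Straightedge extent, fixture y | -65 to +95.5 mm | past the block, -35 to +65 mm |

The gripper was clear of everything and the force reading was close to zero. I touched neither the short block nor the pliers.

**Not measured or in disagreement**
- **Pin:** its travel can't be read directly. I infer it is down because the block's measured outline is consistent with it sitting flat on the plate.
- **Cameras:** the fixed side camera disagreed with the wrist camera by up to about 10 mm in y, and also by several mm in x. I used the wrist camera throughout, because its views agreed with each other and with the contacts felt.
- **Heights:** two-view heights scattered by several mm (for example 30 and 36 mm for the rib top, 34 mm in the text). I used the text's heights, supported by the contacts felt.

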